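# Clear the cutting table: stack the pattern weights, rack the spare spools

### The job

Clear the cutting table for the next job. Stack all the wooden pattern weights on the round stand as one free-standing tower, one weight per layer, each lying level with its flat underside down and centred roughly over the stand - mind that each has a hidden slug, so feel or try where it balances - and stand every spare spool from the table upright, fully down, in its own empty cell of the spool rack. Leave the spools already in the rack, the pincushion, the tape measure and the shears where they are.

Things in the scene. Friction and masses are not known exactly. Their poses are not given: they have to be found in the camera images.
- stand: round low weight stand, fixed to the table: light wooden board with a cork top, 170 mm across, top 12 mm above the table. Origin at the centre of its underside.
- weight_a: pattern weight, brown hardwood offcut 124 long, 58 wide, 38 high: a slab 24 thick with a full-width raised step 46 long (in x) and 14 high on top, the step's centre at x = +10 mm. Flat underside. 330 g; a hidden lead slug, elsewhere in each run, puts its balance point anywhere within 26 mm of the middle along x. Origin mid-length, mid-width, mid-height; x along, z up; starts flat on the table.
- weight_b: pattern weight, brown hardwood offcut 116 long, 52 wide, about 35 high at the middle (underside 19 mm below the origin, top 16 mm above it): tapered, its plain top slopes 0.06 rad, rising towards +x. Flat underside. 330 g; a hidden lead slug, elsewhere in each run, puts its balance point anywhere within 26 mm of the middle along x. Origin mid-length, mid-width, mid-height; x along, z up; starts flat on the table.
- weight_c: pattern weight, brown hardwood offcut 120 long, 48 wide, 40 high: a slab 24 thick with a full-width raised step 44 long (in x) and 16 high on top, the step's centre at x = -12 mm. Flat underside. 330 g; a hidden lead slug, elsewhere in each run, puts its balance point anywhere within 26 mm of the middle along x. Origin mid-length, mid-width, mid-height; x along, z up; starts flat on the table.
- weight_d: pattern weight, brown hardwood offcut 112 long, 54 wide, 44 high: a slab 30 thick with a sharp 14 mm ridge along x on top, on which nothing can rest. Flat underside. 330 g; a hidden lead slug, elsewhere in each run, puts its balance point anywhere within 26 mm of the middle along x. Origin mid-length, mid-width, mid-height; x along, z up; starts flat on the table.
- rack: spool rack, fixed: light wooden block 182 (its x) by 270 (its y) by 30 mm high with 2 x 3 square cells, each 74 mm wide and 20 deep. Origin at the centre of its underside.
- rack_hole0 (a point): centre of the mouth of rack cell 0, level with the block's top (the cell's floor is 20 mm lower); cells are 88 mm apart both ways
- rack_hole1 (a point): centre of the mouth of rack cell 1, level with the block's top (the cell's floor is 20 mm lower); cells are 88 mm apart both ways
- rack_hole2 (a point): centre of the mouth of rack cell 2, level with the block's top (the cell's floor is 20 mm lower); cells are 88 mm apart both ways
- rack_hole3 (a point): centre of the mouth of rack cell 3, level with the block's top (the cell's floor is 20 mm lower); cells are 88 mm apart both ways
- rack_hole4 (a point): centre of the mouth of rack cell 4, level with the block's top (the cell's floor is 20 mm lower); cells are 88 mm apart both ways
- rack_hole5 (a point): centre of the mouth of rack cell 5, level with the block's top (the cell's floor is 20 mm lower); cells are 88 mm apart both ways
- spare0: spare thread spool: cream thread 38 mm across on a wide yellow foot 64 mm across and 10 high, 64 high overall, about 80 g, standing on the table (may be absent). Origin at the centre of its underside, z up.
- spare1: spare thread spool: cream thread 38 mm across on a wide yellow foot 64 mm across and 10 high, 64 high overall, about 80 g, standing on the table (may be absent). Origin at the centre of its underside, z up.
- spare2: spare thread spool: cream thread 38 mm across on a wide yellow foot 64 mm across and 10 high, 64 high overall, about 80 g, standing on the table (may be absent). Origin at the centre of its underside, z up.
- stock0: stock spool, the same as a spare, already standing in a rack cell; it stays there (absent ones leave their cells empty). Origin at the centre of its underside.
- stock1: stock spool, the same as a spare, already standing in a rack cell; it stays there (absent ones leave their cells empty). Origin at the centre of its underside.
- stock2: stock spool, the same as a spare, already standing in a rack cell; it stays there (absent ones leave their cells empty). Origin at the centre of its underside.
- stock3: stock spool, the same as a spare, already standing in a rack cell; it stays there (absent ones leave their cells empty). Origin at the centre of its underside.
- stock4: stock spool, the same as a spare, already standing in a rack cell; it stays there (absent ones leave their cells empty). Origin at the centre of its underside.
- stock5: stock spool, the same as a spare, already standing in a rack cell; it stays there (absent ones leave their cells empty). Origin at the centre of its underside.
- pincushion: pink round pincushion with pins, 84 mm across, 40 high, bystander. Origin at the centre of its underside.
- tape: white round tape-measure case, 60 mm across, 18 high, bystander. Origin at the centre of its underside.
- shears: fabric shears lying flat, 200 mm long, blades towards its +x, bystander. Origin at the pivot, underside.

How it is judged:
By the outcome, as a careful person would: the job done as asked, in the order asked, and still so for the second after the job is handed in, with the robot touching nothing.
Of weight_a, weight_b, weight_c, weight_d only 3 to 4 are there at a start; the rules pass over those that are not, and their reading is None.
Of spare0, spare1, spare2 only 2 to 3 are there at a start; the rules pass over those that are not, and their reading is None.
Of stock0, stock1, stock2, stock3, stock4, stock5 only 2 to 3 are there at a start; the rules pass over those that are not, and their reading is None.
At some moment in a run one of spare0, spare1, spare2 may be knocked a few centimetres aside while the robot is not near it.
It also fails if it takes over 210 s, if anything falls off the work surface, if the arm or the gripper's body presses on something with over 40 N, if the wrist force passes 120 N, or if a joint passes its speed limit or range.

### The arm

A 6-joint arm with a two-finger parallel gripper is mounted at the origin on the work surface. World frame = base frame: x ahead of the robot, y to its left, z up, the work surface at z = 0. Lengths are in m, angles in degrees, forces in N, time in s.
With the tool pointing down it reaches from about 0.3 to 0.75 m from the base axis. Payload 8.5 kg.
Tool frame: the origin (TCP) lies on the mounting face of the last link; the fingertips stand 173 mm ahead of it and the grasp point (between the pads) lies 155 mm ahead of it (env.tips_ahead is the distance from the TCP to the fingertips, in m); z points along the fingers, x is the direction in which the jaws open and shut, and the axes are right-handed (so a half turn about z gives the same grasp; the last joint's range is limited). The gripper opens to 85 mm and grips with 20 to 120 N. Pads are 22 mm wide; open, the fingers measure 114 mm over their backs; the gripper's body (76 mm by 85 mm) begins 54 mm behind the grasp point. The pads swing forward as they close: fully open they stand 13 mm farther back than shut.
Start: joints at [-79.143, 21.807, 74.336, -0, 83.858, -12.336], TCP at [0.217, -0.506, 0.405] pointing down, gripper open.
Joint ranges: [-178.18, 178.18], [-50.72, 133.34], [12.68, 142.11], [-81.47, 261.47], [9.98, 163.14], [-165.26, 165.26]. Speed limits (degrees/s): [136.94, 136.94, 180, 180, 180, 180].

### API

Orientations are given as a 3x3 rotation matrix whose columns are the frame's x, y, z axes.
In Python, from rig import env gives the robot as it stands. The module is installed in compiled form; this text tells all that it offers.
- The arm moves only by the tool step_arm, never from a script. Its argument "increments" is a list of rows, each an object of numbers: "x", "y", "z": the shift along the tool's x, y, z in cm; "wx", "wy", "wz": the turn, a rotation vector about the tool's x, y, z in rad; "gripper": the finger opening in cm, from 0 to 8.54. A call has 1 to 20 rows; each row shifts and turns the commanded pose from where the row before left it, along the tool's axes as they then stand; what a row does not reach is not made up. A row lasts 1/10 s, in which the tool goes at most 50 mm and 8.59 degrees, less where a joint would pass 70% of its speed; a pose out of reach is approached as far as the arm can. A call with a gripper value outside its range is refused whole. The fingers move at their own pace and stop on an object; "newtons" is the grip in N (left out, the last holds). Time passes only in rows, so rows that do not move let the fingers close. It gives the time, the measured TCP pose, the force and the opening at its end, in the units of the state.
- env.observe(): the state, without advancing time (a new reading comes with each control period).
- env.get_image(name): name is "scene" or "top" or "wrist"; returns a dict with "color" (480x640x3 uint8, blue, green, red), "camera_matrix" (3x3 intrinsics, pixels), "rvec" (rotation vector, rad) and "tvec" (3), from world to camera coordinates, as OpenCV has them. Camera axes: x right, y down, z forward; pixel columns grow to the right and rows downward; lengths in m; the calibration is good to about 2 mm. The wrist camera is an equidistant fisheye: a pixel r from the principal point sees the ray r / f radians off the axis. A picture is of the moment at which its call begins. There is no depth.
- env.close_job(): hands the job in, once; it reports no verdict.
The state is a dict: "time_s": time; "q": joint angles; "qvel": joint speeds; "joint_efforts": joint torques, N m; "position": TCP position; "tool_rot": TCP orientation; "ft_force": force on the tool from outside, world axes, zero at the start; "wrist_torque": the same for the moment, N m; "grip_width": finger opening in m.
Only numpy, scipy, OpenCV 4.12 (cv2) and the standard library are available. Lean on these libraries where they do the work, as an engineer would, in place of code of your own. Each camera call takes 0.05 s, during which the arm holds its last target. There are 200 camera calls.

## Working session

There is one attempt and no reset: what is moved stays moved. The work goes in short steps, Python scripts to look and compute and a tool call to move; the robot and the scene stay as the last step left them, time stands still between calls to the robot, and variables do not carry over. Pictures are saved under pics/ and viewed, about 12 in all and at most 16, crops included, and the job is handed in when it is done.

Besides the shell and the picture viewer there is one more tool, called after "Emit:" as name(argument=value, ...), one argument or row to a line, values as JSON. step_arm: Moves the arm, as the interface text tells. Its arguments: {"type":"object","properties":{"increments":{"type":"array"},"newtons":{"type":"number"}},"required":["increments"]}

```bash
mkdir -p pics; python3 - <<'E'
from rig import env
import cv2,numpy as np
for n in ("top","scene"):
    d=env.get_image(n); cv2.imwrite(f"pics/{n}0.png",d["color"])
    R,_=cv2.Rodrigues(np.array(d["rvec"],float)); print(n,np.round(d["camera_matrix"],1).tolist(),np.round(-R.T@np.array(d["tvec"]).ravel(),3),np.round(R,2).tolist())
s=env.observe(); print(s, env.tips_ahead)
E
```

```text
top [[514.3, 0.0, 313.5], [0.0, 514.3, 247.4], [0.0, 0.0, 1.0]] [ 0.436 -0.006  1.294] [[-0.03, -1.0, -0.01], [-0.99, 0.03, -0.15], [0.15, 0.0, -0.99]]
scene [[481.2, 0.0, 318.3], [0.0, 481.2, 244.3], [0.0, 0.0, 1.0]] [ 1.209 -0.064  0.776] [[0.05, 1.0, -0.01], [0.78, -0.05, -0.63], [-0.63, 0.03, -0.78]]
{'time_s': 0.1, 'q': array([-7.91419227e+01,  2.18366109e+01,  7.43800734e+01, -2.10279877e-04,
        8.38596391e+01, -1.23342939e+01]), 'qvel': array([-0.00323925, -0.09744828, -0.1291013 , -0.07016847, -0.00121955,
        0.03724284]), 'joint_efforts': array([ 4.71252337e-03, -4.49215007e+01, -2.31658995e+01, -1.13362894e-04,
        3.64771717e-03, -1.32926152e-05]), 'position': array([ 0.21660187, -0.50549886,  0.40418023]), 'tool_rot': array([[ 3.93819722e-01, -9.19187664e-01, -2.54519325e-04],
       [-9.19186777e-01, -3.93819704e-01,  1.30755731e-03],
       [-1.30212527e-03, -2.80991057e-04, -9.99999113e-01]]), 'ft_force': array([-0.04900156, -0.34348035, -1.76927848]), 'wrist_torque': array([0.0189585 , 0.02755588, 0.02581359]), 'grip_width': 0.08545184812899578} 0.1734
```

View pics/top0.png

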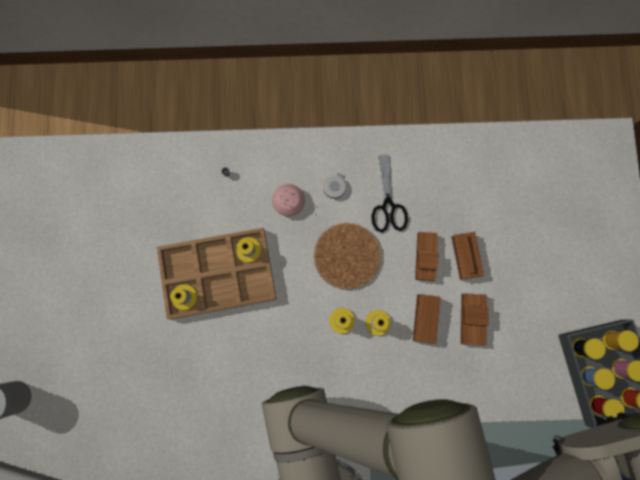

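View pics/scene0.png

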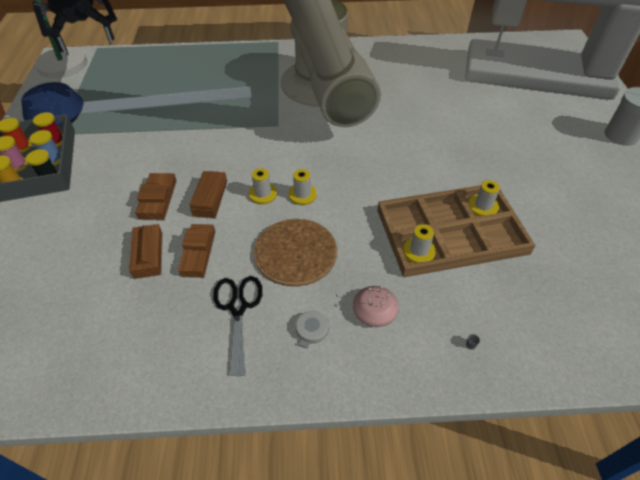

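Top and scene views show four weights near top px (427,256), (468,255), (427,318) and (474,320). Two spares are at (342,320) and (378,322), the stand is at (348,256), and the rack has stock spools in two cells.

```bash
cat > h.py <<'E'
from rig import env
import cv2,numpy as np
def cam(n):
    d=env.get_image(n); R,_=cv2.Rodrigues(np.array(d["rvec"],float)); d["R"]=R; d["C"]=-R.T@np.array(d["tvec"]).ravel(); d["n"]=n; return d
def ray(d,p):
    K=d["camera_matrix"]; p=np.array(p,float).reshape(-1,1,2)
    if d["n"]=="wrist":
        v=((p[:,0]-[K[0,2],K[1,2]])/[K[0,0],K[1,1]]); r=np.linalg.norm(v,axis=1,keepdims=True)+1e-9
        v=np.hstack([v/r*np.sin(r),np.cos(r)])
    else: v=np.hstack([cv2.undistortPoints(p,K,None)[:,0],np.ones((len(p),1))])
    return v@d["R"]
def plane(d,p,z):
    v=ray(d,p); return d["C"]+v*((z-d["C"][2])/v[:,2])[:,None]
def cnts(m,a=100):
    c,_=cv2.findContours(m,cv2.RETR_EXTERNAL,cv2.CHAIN_APPROX_NONE); return [x for x in c if cv2.contourArea(x)>a]
def hsv(d): return cv2.cvtColor(d["color"],cv2.COLOR_BGR2HSV)
def go(xyz,yaw=None):
    "increments in tool axes (cm, wz rad) from measured pose; yaw = world angle of tool x, tool kept down"
    s=env.observe(); R=s["tool_rot"]; d=np.array(xyz)-s["position"]
    y0=np.arctan2(R[1,0],R[0,0]); w=0 if yaw is None else -((yaw-y0+np.pi/2)%np.pi-np.pi/2)
    return np.round(R.T@d*100,2), round(w,3)
E
python3 - <<'E'
from h import *
for n in("top","scene"):
    d=cam(n);h=hsv(d)
    m=cv2.inRange(h,(3,90,30),(18,255,190))
    m[:120]=0 if n=="top" else m[:120]
    print(n)
    for c in cnts(m):
        w=plane(d,c[:,0],0.02)[:,:2].astype(np.float32); r=cv2.minAreaRect(w*1000)
        print(" brown",np.round(c[:,0].mean(0)),np.round(r[0]),np.round(r[1]),round(r[2],1))
    m=cv2.inRange(h,(22,150,90),(33,255,255))
    for c in cnts(m,40):
        w=plane(d,c[:,0],0.005)[:,:2].astype(np.float32)*1000; (q,rr)=cv2.minEnclosingCircle(w)
        print(" yellow",np.round(c[:,0].mean(0)),np.round(q),round(rr))
    cv2.imwrite(f"pics/m{n}.png",m)
d=cam("top"); cv2.imwrite("pics/crop.png",cv2.resize(d["color"][210:370,140:500],None,fx=2.2,fy=2.2,interpolation=2))
a=np.array([env.observe()["wrist_torque"]]);print(a)
E
```

```text
top
 brown [599. 405.] [ 225. -669.] [33. 41.] 68.7
 brown [631. 397.] [ 241. -748.] [36. 41.] 75.5
 brown [426. 319.] [ 441. -273.] [ 55. 113.] 81.0
 brown [474. 319.] [ 436. -389.] [ 63. 122.] 84.2
 brown [467. 255.] [ 594. -384.] [111.  59.] 7.3
 brown [426. 256.] [ 595. -284.] [ 52. 119.] 84.1
 brown [216. 273.] [568. 243.] [181. 270.] 8.8
 brown [347. 256.] [601. -85.] [160. 161.] 88.3
 brown [249. 124.] [944. 151.] [1315.   41.] 88.2
 yellow [615. 406.] [ 221. -713.] 32
 yellow [607. 377.] [ 284. -707.] 33
 yellow [634. 370.] [ 302. -777.] 24
 yellow [599. 346.] [ 366. -693.] 39
 yellow [627. 340.] [ 373. -764.] 27
 yellow [378. 322.] [ 435. -155.] 30
 yellow [342. 320.] [443. -66.] 30
 yellow [183. 297.] [513. 329.] 35
 yellow [248. 249.] [627. 165.] 33
scene
 brown [328. 452.] [1013.  -47.] [986.  93.] 90.0
 brown [146. 251.] [ 596. -385.] [132.  60.] 7.3
 brown [196. 250.] [ 600. -285.] [ 60. 132.] 84.4
 brown [295. 252.] [615. -87.] [162. 167.] 85.8
 brown [455. 228.] [570. 242.] [199. 279.] 8.8
 brown [155. 196.] [ 442. -392.] [ 74. 140.] 85.4
 brown [208. 194.] [ 443. -27
[... 260 characters left out ...]
] 86.0
 brown [197.  20.] [-358. -391.] [627. 295.] 89.0
 brown [100.   8.] [-459. -715.] [136.  38.] 34.3
 brown [16. 52.] [-221. -887.] [723. 141.] 19.6
 yellow [419. 252.] [617. 165.] 35
 yellow [424. 231.] [568. 184.] 22
 yellow [483. 207.] [502. 327.] 36
 yellow [302. 196.] [443. -66.] 32
 yellow [263. 195.] [ 435. -156.] 32
 yellow [490. 187.] [445. 358.] 20
 yellow [301. 175.] [382. -68.] 19
 yellow [260. 174.] [ 374. -163.] 20
 yellow [  4. 163.] [ 298. -784.] 29
 yellow [ 36. 158.] [ 282. -708.] 31
 yellow [  5. 143.] [ 221. -806.] 30
 yellow [ 39. 138.] [ 207. -725.] 33
 yellow [  8. 125.] [ 146. -821.] 30
 yellow [ 43. 119.] [ 129. -734.] 29
[[-0.0296714   0.00871129  0.0274937 ]]
```

View pics/crop.png

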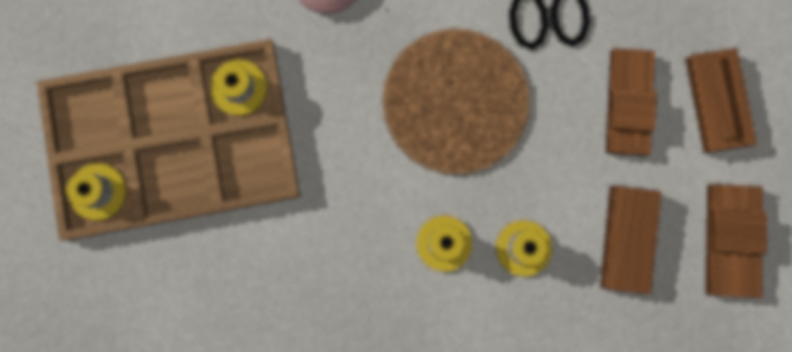

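Emit:
step_arm(
  increments=[
    {"wz": 0.127},
    {"wz": 0.127},
    {"wz": 0.127},
    {"wz": 0.127},
    {"x": -1.98,"y": -2.94,"z": 1.5},
    {"x": -1.98,"y": -2.94,"z": 1.5},
    {"x": -1.98,"y": -2.94,"z": 1.5},
    {"x": -1.98,"y": -2.94,"z": 1.5},
    {"x": -1.98,"y": -2.94,"z": 1.5},
    {"x": -1.98,"y": -2.94,"z": 1.5},
    {"x": -1.98,"y": -2.94,"z": 1.5},
    {},
    {},
  ],
)

```text
invalid input at $.increments[0]: expected keys x, y, z, wx, wy, wz, gripper
```

```bash
python3 - <<'E'
from h import *
d=cam("wrist"); cv2.imwrite("pics/w1.png",d["color"]); s=env.observe(); print(s["position"],s["tool_rot"][:,0],d["C"],d["camera_matrix"],d["R"][2],s["wrist_torque"],s["ft_force"])
h=hsv(d); m=cv2.inRange(h,(3,90,30),(18,255,190))
for c in cnts(m,400):
    r=cv2.minAreaRect((plane(d,c[:,0],0.02)[:,:2]*1000).astype(np.float32)); print(c[:,0].mean(0).round(),np.round(r[0]),np.round(r[1]),round(r[2],1))
E
```

```text
[ 0.21659961 -0.50553368  0.40453869] [ 3.93822471e-01 -9.19186429e-01 -4.12785304e-04] [ 0.28853207 -0.47480926  0.37492693] [[371.64829954   0.         321.99777152]
 [  0.         371.64829954 242.73402841]
 [  0.           0.           1.        ]] [-0.27693823 -0.11816056 -0.95359493] [0.00992025 0.02232603 0.01355202] [-0.15861086 -0.38956977  0.98522104]
[144. 463.] [-299. -404.] [ 86. 168.] 83.2
[ 20. 411.] [-369. -115.] [128. 368.] 68.9
[607. 356.] [  186. -1000.] [213.  92.] 88.2
[557. 326.] [ 199. -845.] [143.  32.] 0.1
[528. 279.] [ 240. -755.] [54. 44.] 80.5
[625. 226.] [ 335. -862.] [238. 117.] 40.3
[281.   8.] [ 378. -391.] [30. 66.] 20.2
```

View pics/w1.png

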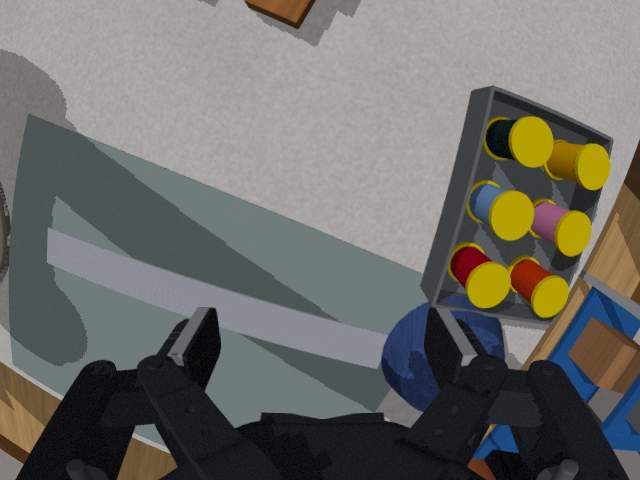

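The move was refused because every row needs all seven keys; this wrist view from the start pose shows only the mat and tray. I'll send it again.

Emit:
step_arm(
  increments=[
    {"x": 0,"y": 0,"z": 0,"wx": 0,"wy": 0,"wz": 0.127,"gripper": 8},
    {"x": 0,"y": 0,"z": 0,"wx": 0,"wy": 0,"wz": 0.127,"gripper": 8},
    {"x": 0,"y": 0,"z": 0,"wx": 0,"wy": 0,"wz": 0.127,"gripper": 8},
    {"x": 0,"y": 0,"z": 0,"wx": 0,"wy": 0,"wz": 0.127,"gripper": 8},
    {"x": -1.98,"y": -2.94,"z": 1.5,"wx": 0,"wy": 0,"wz": 0,"gripper": 8},
    {"x": -1.98,"y": -2.94,"z": 1.5,"wx": 0,"wy": 0,"wz": 0,"gripper": 8},
    {"x": -1.98,"y": -2.94,"z": 1.5,"wx": 0,"wy": 0,"wz": 0,"gripper": 8},
    {"x": -1.98,"y": -2.94,"z": 1.5,"wx": 0,"wy": 0,"wz": 0,"gripper": 8},
    {"x": -1.98,"y": -2.94,"z": 1.5,"wx": 0,"wy": 0,"wz": 0,"gripper": 8},
    {"x": -1.98,"y": -2.94,"z": 1.5,"wx": 0,"wy": 0,"wz": 0,"gripper": 8},
    {"x": -1.98,"y": -2.94,"z": 1.5,"wx": 0,"wy": 0,"wz": 0,"gripper": 8},
    {"x": 0,"y": 0,"z": 0,"wx": 0,"wy": 0,"wz": 0,"gripper": 8},
    {"x": 0,"y": 0,"z": 0,"wx": 0,"wy": 0,"wz": 0,"gripper": 8},
  ],
  newtons=60,
)

```text
time_s: 1.6
position: [0.436, -0.3886, 0.2994]
tool_rot: [[-0.102, -0.995, -0.001], [-0.995, 0.102, 0.0], [-0.0, 0.001, -1.0]]
ft_force: [-0.5, -0.1, 0.3]
grip_width: 0.0802
```

```bash
python3 - <<'E'
from h import *
d=cam("wrist"); cv2.imwrite("pics/w2.png",d["color"]); s=env.observe(); print(s["position"],s["tool_rot"][:,0],d["C"],s["wrist_torque"],s["ft_force"])
h=hsv(d); m=cv2.inRange(h,(3,90,30),(18,255,190))
for c in cnts(m,400):
    r=cv2.minAreaRect((plane(d,c[:,0],0.02)[:,:2]*1000).astype(np.float32)); print(c[:,0].mean(0).round(),np.round(r[0]),np.round(r[1]),round(r[2],1))
E
```

```text
[ 0.43539877 -0.38912172  0.29990595] [-1.02866001e-01 -9.94695154e-01  3.70317626e-04] [ 0.51373612 -0.39616457  0.26983519] [-0.02512269  0.0505972   0.00107742] [0.4998828  0.33416646 0.11282466]
[168. 242.] [ 440. -269.] [ 67. 124.] 81.3
[323. 233.] [ 437. -389.] [ 62. 127.] 85.0
[18. 96.] [ 595. -147.] [ 70. 159.] 82.8
[297.  45.] [ 576. -387.] [77. 56.] 7.3
[150.  60.] [ 586. -278.] [67. 97.] 83.7
```

View pics/w2.png

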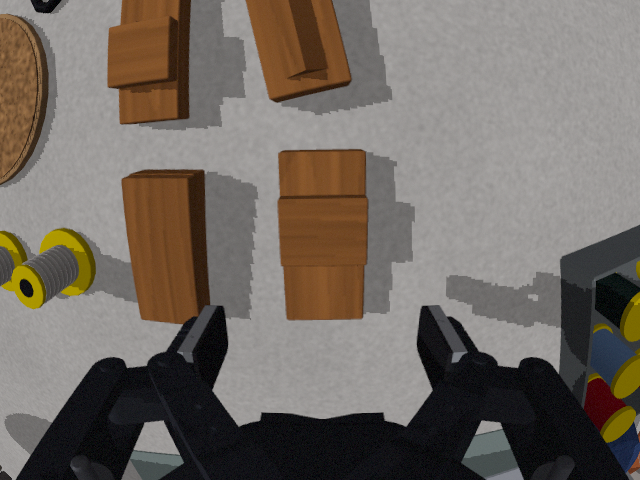

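```bash
python3 - <<'E'
from h import *
d=cam("wrist"); P=lambda u,v,z: np.round(plane(d,[(u,v)],z)[0]*1000,1)
print("A near",P(325,319.5,.024),"far",P(322,153,.024),P(322,149.5,0),"step far",P(322,198,.038),"near",P(323,265,.038))
print("A L/R near",P(286,319,.024),P(363,319,.024), "far",P(279,154,.024),P(365,154,.024))
print("B near",P(177,323,.035),P(142,318,.035),P(207,323,.035),"far",P(122,178,.035),P(203,176,.035),P(204,170,0),P(124,171,0))
E
```

```text
A near [ 375.  -384.8   24. ] far [ 497.3 -395.2   24. ] [ 498.3 -395.3    0. ] step far [ 469.7 -392.3   38. ] near [ 424.5 -388.3   38. ]
A L/R near [ 378.3 -355.5   24. ] [ 372.2 -413.5   24. ] far [ 499.8 -366.9   24. ] [ 494.  -423.4   24. ]
B near [ 386.3 -271.7   35. ] [ 391.8 -241.6   35. ] [ 385.1 -296.7   35. ] far [ 501.  -254.4   35. ] [ 492.9 -316.2   35. ] [ 494.3 -305.7    0. ] [ 504.5 -236.3    0. ]
```

```bash
cat >> h.py <<'E'
def avg(n=12):
    T=[];F=[];J=[]
    for i in range(n):
        env.get_image("wrist"); s=env.observe(); R=s["tool_rot"]; T.append(R.T@s["wrist_torque"]); F.append(R.T@s["ft_force"]); J.append(s["joint_efforts"])
    print("T tool",np.mean(T,0).round(4),"sd",np.std(T,0).round(4),"F",np.mean(F,0).round(2),"sd",np.std(F,0).round(2),"J",np.mean(J,0).round(4),np.std(J,0).round(4))
E
python3 -c "
from h import *
avg()"
```

```text
T tool [ 0.0028  0.0019 -0.009 ] sd [0.0401 0.0202 0.0247] F [0.09 0.09 0.02] sd [0.46 0.55 0.68] J [ 5.93000e-02 -5.00740e+01 -2.05443e+01  9.00000e-04 -1.00000e-04
 -2.10000e-03] [0.2135 0.1377 0.0283 0.0052 0.0006 0.0014]
```

Emit:
step_arm(
  increments=[
    {"x": 0.1,"y": -0.1,"z": 3.5,"wx": 0,"wy": 0,"wz": 0,"gripper": 8.2},
    {"x": 0,"y": 0,"z": 3.5,"wx": 0,"wy": 0,"wz": 0,"gripper": 8.2},
    {"x": 0,"y": 0,"z": 3.0,"wx": 0,"wy": 0,"wz": 0,"gripper": 8.2},
    {"x": 0,"y": 0,"z": 1.5,"wx": 0,"wy": 0,"wz": 0,"gripper": 8.2},
    {"x": 0,"y": 0,"z": 0.7,"wx": 0,"wy": 0,"wz": 0,"gripper": 8.2},
    {"x": 0,"y": 0,"z": 0,"wx": 0,"wy": 0,"wz": 0,"gripper": 8.2},
    {"x": 0,"y": 0,"z": 0,"wx": 0,"wy": 0,"wz": 0,"gripper": 5},
    {"x": 0,"y": 0,"z": 0,"wx": 0,"wy": 0,"wz": 0,"gripper": 5},
    {"x": 0,"y": 0,"z": 0,"wx": 0,"wy": 0,"wz": 0,"gripper": 5},
    {"x": 0,"y": 0,"z": 0,"wx": 0,"wy": 0,"wz": 0,"gripper": 5},
    {"x": 0,"y": 0,"z": 0,"wx": 0,"wy": 0,"wz": 0,"gripper": 5},
    {"x": 0,"y": 0,"z": 0,"wx": 0,"wy": 0,"wz": 0,"gripper": 5},
  ],
  newtons=90,
)

```text
time_s: 3.5
position: [0.4367, -0.3902, 0.1793]
tool_rot: [[-0.103, -0.995, 0.002], [-0.995, 0.103, -0.002], [0.002, -0.002, -1.0]]
ft_force: [-0.7, 0.6, 6.3]
grip_width: 0.0566
```

Emit:
step_arm(
  increments=[
    {"x": 0,"y": 0,"z": -1,"wx": 0,"wy": 0,"wz": 0,"gripper": 5},
    {"x": 0,"y": 0,"z": -3,"wx": 0,"wy": 0,"wz": 0,"gripper": 5},
    {"x": 0,"y": 0,"z": -4,"wx": 0,"wy": 0,"wz": 0,"gripper": 5},
    {"x": 0,"y": 0,"z": -4,"wx": 0,"wy": 0,"wz": 0,"gripper": 5},
    {"x": -1.3,"y": -0.6,"z": 0,"wx": 0,"wy": 0,"wz": 0,"gripper": 5},
    {"x": -2.67,"y": -1.13,"z": 0,"wx": 0,"wy": 0,"wz": 0,"gripper": 5},
    {"x": -2.67,"y": -1.13,"z": 0,"wx": 0,"wy": 0,"wz": 0,"gripper": 5},
    {"x": -2.67,"y": -1.13,"z": 0,"wx": 0,"wy": 0,"wz": 0,"gripper": 5},
    {"x": -2.67,"y": -1.13,"z": 0,"wx": 0,"wy": 0,"wz": 0,"gripper": 5},
    {"x": -2.67,"y": -1.13,"z": 0,"wx": 0,"wy": 0,"wz": 0,"gripper": 5},
    {"x": -2.67,"y": -1.13,"z": 0,"wx": 0,"wy": 0,"wz": 0,"gripper": 5},
    {"x": -2.67,"y": -1.13,"z": 0,"wx": 0,"wy": 0,"wz": 0,"gripper": 5},
    {"x": -2.67,"y": -1.13,"z": 0,"wx": 0,"wy": 0,"wz": 0,"gripper": 5},
    {"x": -2.67,"y": -1.13,"z": 0,"wx": 0,"wy": 0,"wz": 0,"gripper": 5},
    {"x": -2.67,"y": -1.13,"z": 0,"wx": 0,"wy": 0,"wz": 0,"gripper": 5},
    {"x": -2.67,"y": -1.13,"z": 0,"wx": 0,"wy": 0,"wz": 0,"gripper": 5},
    {"x": -1.3,"y": -0.6,"z": 0,"wx": 0,"wy": 0,"wz": 0,"gripper": 5},
    {"x": 0,"y": 0,"z": 0,"wx": 0,"wy": 0,"wz": 0,"gripper": 5},
    {"x": 0,"y": 0,"z": 0,"wx": 0,"wy": 0,"wz": 0,"gripper": 5},
    {"x": 0,"y": 0,"z": 0,"wx": 0,"wy": 0,"wz": 0,"gripper": 5},
  ],
)

```text
time_s: 5.5
position: [0.6046, -0.0869, 0.2975]
tool_rot: [[-0.104, -0.995, -0.001], [-0.995, 0.104, -0.0], [0.0, 0.001, -1.0]]
ft_force: [0.6, -0.3, -2.6]
grip_width: 0.0565
```

```bash
python3 - <<'E'
from h import *
avg(10); s=env.observe(); print(s["position"],s["tool_rot"].round(4).tolist(),s["grip_width"],s["q"])
d=cam("wrist"); cv2.imwrite("pics/w3.png",d["color"]);d=cam("scene"); cv2.imwrite("pics/s3.png",d["color"])
E
```

```text
T tool [-0.0605 -0.0014 -0.0036] sd [0.0353 0.0371 0.0226] F [-0.02 -0.06  3.11] sd [0.74 0.61 0.46] J [ 1.97000e-02 -5.48074e+01 -2.20577e+01  1.19000e-02 -5.17000e-02
 -2.20000e-03] [0.1591 0.0421 0.019  0.0043 0.0012 0.0014]
[ 0.60496303 -0.08610326  0.29772703] [[-0.1032, -0.9947, 0.0], [-0.9947, 0.1032, 0.0], [-0.0, -0.0, -1.0]] 0.0566462061101669 [-1.91870765e+01  3.30219350e+01  7.35191001e+01  2.14746800e-03
  7.34592854e+01  7.67334022e+01]
```

View pics/w3.png

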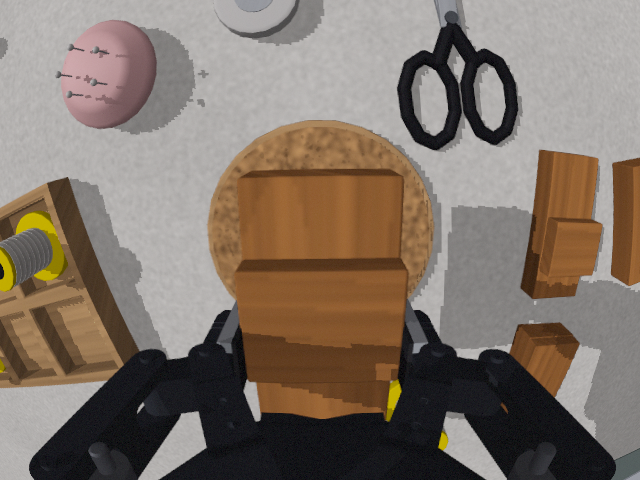

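A is in hand, with joint 5 and the wrist torque agreeing its balance point is about 16 mm along +x. The stand rim is visible at px (208,230), (434,230) and (321,120).

```bash
python3 - <<'E'
from h import *
from scipy.optimize import least_squares
d=cam("wrist"); h=hsv(d)
m=cv2.inRange(h,(5,70,60),(25,255,255)); m[:, :195]=0; m[:,450:]=0; m[:110]=0
c=max(cnts(m),key=cv2.contourArea)[:,0]
c=c[(c[:,1]<265)]; w=plane(d,c,.012)[:,:2]*1000
for k in range(3):
    f=least_squares(lambda p:np.hypot(*(w-p).T)-85,[604,-86],loss="soft_l1"); r=np.abs(np.hypot(*(w-f.x).T)-85); w=w[r<6]
print(f.x,len(w),r.mean()); 
P=lambda u,v,z: np.round(plane(d,[(u,v)],z)[0]*1000,1)
print(P(208,230,.012),P(434,230,.012),P(321,120,.012)); s=env.observe(); print(s["position"])
# weight A far top edge in hand: bottom z ~ tcp-.179+0
z0=s["position"][2]-.1793
print(P(321,171,z0+.024),P(321,263,z0+.038),P(321,382,z0+.038))
E
```

```text
[604.02783821 -84.21925515] 386 0.8250161325180082
[620.7  -2.6  12. ] [ 603.6 -168.5   12. ] [689.  -93.6  12. ]
[ 0.60498842 -0.08600079  0.29772503]
[668.6 -91.9 142.4] [640.9 -89.  156.4] [592.7 -84.  156.4]
```

Emit:
step_arm(
  increments=[
    {"x": -0.14,"y": 0.87,"z": 2.5,"wx": 0,"wy": 0,"wz": 0,"gripper": 5},
    {"x": 0,"y": 0,"z": 3,"wx": 0,"wy": 0,"wz": 0,"gripper": 5},
    {"x": 0,"y": 0,"z": 2.5,"wx": 0,"wy": 0,"wz": 0,"gripper": 5},
    {"x": 0,"y": 0,"z": 1.5,"wx": 0,"wy": 0,"wz": 0,"gripper": 5},
    {"x": 0,"y": 0,"z": 0.7,"wx": 0,"wy": 0,"wz": 0,"gripper": 5},
    {"x": 0,"y": 0,"z": 0.2,"wx": 0,"wy": 0,"wz": 0,"gripper": 5},
    {"x": 0,"y": 0,"z": 0.1,"wx": 0,"wy": 0,"wz": 0,"gripper": 5},
    {"x": 0,"y": 0,"z": 0.1,"wx": 0,"wy": 0,"wz": 0,"gripper": 5},
    {"x": 0,"y": 0,"z": 0,"wx": 0,"wy": 0,"wz": 0,"gripper": 5},
    {"x": 0,"y": 0,"z": 0,"wx": 0,"wy": 0,"wz": 0,"gripper": 5},
  ],
)

```text
time_s: 7.15
position: [0.5965, -0.0837, 0.1922]
tool_rot: [[-0.103, -0.995, 0.001], [-0.995, 0.103, -0.0], [0.0, -0.001, -1.0]]
ft_force: [0.2, 0.7, -3.4]
grip_width: 0.0566
```

Emit:
step_arm(
  increments=[
    {"x": 0,"y": 0,"z": 0.12,"wx": 0,"wy": 0,"wz": 0,"gripper": 5},
    {"x": 0,"y": 0,"z": 0,"wx": 0,"wy": 0,"wz": 0,"gripper": 6},
    {"x": 0,"y": 0,"z": 0,"wx": 0,"wy": 0,"wz": 0,"gripper": 7},
    {"x": 0,"y": 0,"z": 0,"wx": 0,"wy": 0,"wz": 0,"gripper": 8},
    {"x": 0,"y": 0,"z": 0,"wx": 0,"wy": 0,"wz": 0,"gripper": 8.2},
    {"x": 0,"y": 0,"z": 0,"wx": 0,"wy": 0,"wz": 0,"gripper": 8.2},
    {"x": 0,"y": 0,"z": -2,"wx": 0,"wy": 0,"wz": 0,"gripper": 8.2},
    {"x": 0,"y": 0,"z": -4,"wx": 0,"wy": 0,"wz": 0,"gripper": 8.2},
    {"x": 0,"y": 0,"z": -5,"wx": 0,"wy": 0,"wz": 0,"gripper": 8.2},
    {"x": 0,"y": 0,"z": 0,"wx": 0,"wy": 0,"wz": 0,"gripper": 8.2},
    {"x": 0,"y": 0,"z": 0,"wx": 0,"wy": 0,"wz": 0,"gripper": 8.2},
  ],
)

```text
time_s: 8.25
position: [0.5964, -0.0837, 0.3014]
tool_rot: [[-0.103, -0.995, 0.002], [-0.995, 0.103, -0.001], [0.001, -0.002, -1.0]]
ft_force: [0.1, 0.1, -0.8]
grip_width: 0.0824
```

```bash
python3 - <<'E'
from h import *
d=cam("wrist"); cv2.imwrite("pics/w4.png",d["color"]); np.savez("w4.npz",R=d["R"],C=d["C"],K=d["camera_matrix"]); s=env.observe(); print(s["position"],s["tool_rot"][:,0])
avg(4)
E
```

```text
[ 0.59622619 -0.08361443  0.30002852] [-1.02998067e-01 -9.94681537e-01 -1.93854655e-04]
T tool [ 0.0167 -0.0262 -0.0132] sd [0.0389 0.0288 0.0088] F [ 0.29  0.04 -0.36] sd [0.33 0.41 0.2 ] J [ 4.78000e-02 -5.27682e+01 -2.11564e+01  6.00000e-04  2.90000e-03
 -0.00000e+00] [1.590e-02 4.536e-01 2.192e-01 3.000e-04 1.600e-03 0.000e+00]
```

View pics/w4.png

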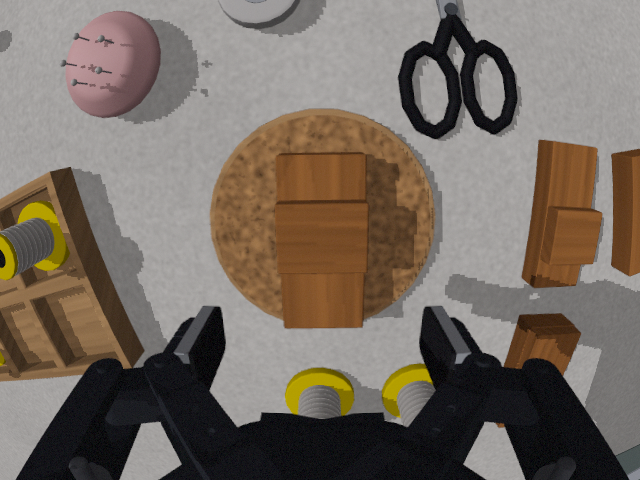

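Emit:
step_arm(
  increments=[
    {"x": 1.7,"y": -0.1,"z": 0,"wx": 0,"wy": 0,"wz": 0,"gripper": 8.2},
    {"x": 3.34,"y": -0.34,"z": 0,"wx": 0,"wy": 0,"wz": 0,"gripper": 8.2},
    {"x": 3.34,"y": -0.34,"z": 0,"wx": 0,"wy": 0,"wz": 0,"gripper": 8.2},
    {"x": 3.34,"y": -0.34,"z": 0,"wx": 0,"wy": 0,"wz": 0,"gripper": 8.2},
    {"x": 3.34,"y": -0.34,"z": 0,"wx": 0,"wy": 0,"wz": 0,"gripper": 8.2},
    {"x": 3.34,"y": -0.34,"z": 0,"wx": 0,"wy": 0,"wz": 0,"gripper": 8.2},
    {"x": 1.65,"y": -0.1,"z": 0,"wx": 0,"wy": 0,"wz": 0,"gripper": 8.2},
    {"x": 0,"y": 0,"z": 0,"wx": 0,"wy": 0,"wz": 0,"gripper": 8.2},
    {"x": 0,"y": 0,"z": 0,"wx": 0,"wy": 0,"wz": 0,"gripper": 8.2},
  ],
)

```text
time_s: 9.4
position: [0.5946, -0.2848, 0.3001]
tool_rot: [[-0.103, -0.995, -0.001], [-0.995, 0.103, 0.001], [-0.001, 0.001, -1.0]]
ft_force: [0.9, 0.3, -0.3]
grip_width: 0.0819
```

```bash
cat >> h.py <<'E'
def edges(d,name):
    "enlarged crop for edge reading"
    cv2.imwrite(name,d["color"])
E
python3 - <<'E'
from h import *
k=np.load("w4.npz"); f=dict(R=k["R"],C=k["C"],camera_matrix=k["K"],n="wrist"); P=lambda u,v,z: np.round(plane(f,[(u,v)],z)[0]*1000,1)
print("A placed: far",P(321,154.5,.036),"near",P(323,327.5,.036),"step",P(321,202,.05),P(321,272,.05))
d=cam("wrist"); cv2.imwrite("pics/w5.png",d["color"]); np.savez("w5.npz",R=d["R"],C=d["C"],K=d["camera_matrix"]); s=env.observe(); print(s["position"],s["tool_rot"][:,0])
avg(5)
E
```

```text
A placed: far [658.6 -89.2  36. ] near [535.9 -77.9  36. ] step [630.8 -86.3  50. ] [585.4 -81.6  50. ]
[ 0.5947714  -0.28418997  0.30033298] [-1.02265980e-01 -9.94756844e-01 -7.00469920e-04]
T tool [-0.0015 -0.0072 -0.0086] sd [0.0414 0.0136 0.0416] F [-0.36  0.05 -0.05] sd [0.31 0.32 0.44] J [-3.52700e-01 -5.73475e+01 -2.20880e+01 -7.50000e-03 -2.70000e-03
  2.10000e-03] [0.2999 0.1337 0.0258 0.0081 0.0031 0.0007]
```

View pics/w5.png

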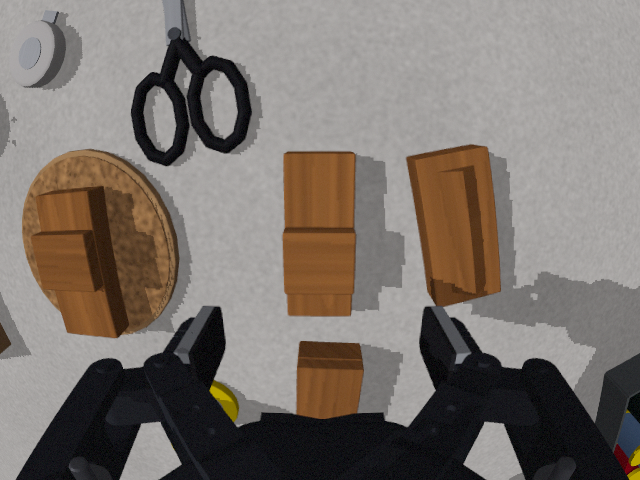

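```bash
python3 - <<'E'
from h import *
k=np.load("w5.npz"); f=dict(R=k["R"],C=k["C"],camera_matrix=k["K"],n="wrist"); P=lambda u,v,z: np.round(plane(f,[(u,v)],z)[0]*1000,1)
print("C far",P(320,154,.024),"near",P(320,316,.024),"step",P(320,229,.04),P(320,294,.04),"sides",P(284.5,229,.04),P(355,229,.04))
D=[P(407,158,.03),P(488,148,.03),P(501,293,.03),P(435,306,.03)]; print(D,np.mean(D,0), go([.595,-.285,.3]))
E
```

```text
C far [ 655.8 -289.2   24. ] near [ 537.3 -276.7   24. ] step [ 609.1 -284.4   40. ] [ 563.2 -279.5   40. ] sides [ 611.5 -261.6   40. ] [ 606.8 -306.8   40. ]
[array([ 648.7, -345.7,   30. ]), array([ 652.6, -404.4,   30. ]), array([ 541.5, -418.6,   30. ]), array([ 538.4, -363.5,   30. ])] [ 595.3  -383.05   30.  ] (array([ 0.07, -0.02,  0.07]), 0)
```

Emit:
step_arm(
  increments=[
    {"x": -0.12,"y": -0.19,"z": 3.0,"wx": 0,"wy": 0,"wz": 0,"gripper": 7},
    {"x": 0,"y": 0,"z": 3.5,"wx": 0,"wy": 0,"wz": 0,"gripper": 7},
    {"x": 0,"y": 0,"z": 3.0,"wx": 0,"wy": 0,"wz": 0,"gripper": 7},
    {"x": 0,"y": 0,"z": 1.5,"wx": 0,"wy": 0,"wz": 0,"gripper": 7},
    {"x": 0,"y": 0,"z": 0.7,"wx": 0,"wy": 0,"wz": 0,"gripper": 7},
    {"x": 0,"y": 0,"z": 0,"wx": 0,"wy": 0,"wz": 0,"gripper": 7},
    {"x": 0,"y": 0,"z": 0,"wx": 0,"wy": 0,"wz": 0,"gripper": 4},
    {"x": 0,"y": 0,"z": 0,"wx": 0,"wy": 0,"wz": 0,"gripper": 4},
    {"x": 0,"y": 0,"z": 0,"wx": 0,"wy": 0,"wz": 0,"gripper": 4},
    {"x": 0,"y": 0,"z": 0,"wx": 0,"wy": 0,"wz": 0,"gripper": 4},
    {"x": 0,"y": 0,"z": 0,"wx": 0,"wy": 0,"wz": 0,"gripper": 4},
  ],
  newtons=90,
)

```text
time_s: 10.8
position: [0.5971, -0.2843, 0.1855]
tool_rot: [[-0.103, -0.995, 0.003], [-0.995, 0.103, -0.002], [0.001, -0.003, -1.0]]
ft_force: [-1.3, 0.7, 5.8]
grip_width: 0.0464
```

Emit:
step_arm(
  increments=[
    {"x": 0,"y": 0,"z": -1,"wx": 0,"wy": 0,"wz": 0,"gripper": 4},
    {"x": 0,"y": 0,"z": -3,"wx": 0,"wy": 0,"wz": 0,"gripper": 4},
    {"x": 0,"y": 0,"z": -4,"wx": 0,"wy": 0,"wz": 0,"gripper": 4},
    {"x": 0,"y": 0,"z": -4,"wx": 0,"wy": 0,"wz": 0,"gripper": 4},
    {"x": -1.5,"y": 0.1,"z": 0,"wx": 0,"wy": 0,"wz": 0,"gripper": 4},
    {"x": -2.8,"y": 0.23,"z": 0,"wx": 0,"wy": 0,"wz": 0,"gripper": 4},
    {"x": -2.8,"y": 0.23,"z": 0,"wx": 0,"wy": 0,"wz": 0,"gripper": 4},
    {"x": -2.8,"y": 0.23,"z": 0,"wx": 0,"wy": 0,"wz": 0,"gripper": 4},
    {"x": -2.8,"y": 0.23,"z": 0,"wx": 0,"wy": 0,"wz": 0,"gripper": 4},
    {"x": -2.8,"y": 0.23,"z": 0,"wx": 0,"wy": 0,"wz": 0,"gripper": 4},
    {"x": -2.8,"y": 0.23,"z": 0,"wx": 0,"wy": 0,"wz": 0,"gripper": 4},
    {"x": -1.63,"y": 0.08,"z": 0,"wx": 0,"wy": 0,"wz": 0,"gripper": 4},
    {"x": 0,"y": 0,"z": 0,"wx": 0,"wy": 0,"wz": 0,"gripper": 4},
    {"x": 0,"y": 0,"z": 0,"wx": 0,"wy": 0,"wz": 0,"gripper": 4},
    {"x": 0,"y": 0,"z": 0,"wx": 0,"wy": 0,"wz": 0,"gripper": 4},
    {"x": 0,"y": 0,"z": 0,"wx": 0,"wy": 0,"wz": 0,"gripper": 4},
  ],
)

```text
time_s: 12.4
position: [0.6017, -0.0852, 0.3034]
tool_rot: [[-0.104, -0.995, -0.0], [-0.995, 0.104, -0.0], [0.0, 0.0, -1.0]]
ft_force: [-0.6, -0.5, -2.5]
grip_width: 0.0466
```

```bash
python3 - <<'E'
from h import *
avg(10); s=env.observe(); print(s["position"],s["grip_width"],s["q"][[0,5]])
E
```

```text
T tool [-0.0366  0.0054  0.001 ] sd [0.0107 0.0381 0.0347] F [ 0.15 -0.13  3.09] sd [0.33 0.36 0.52] J [-4.73000e-02 -5.43550e+01 -2.21835e+01  6.30000e-03 -3.80000e-02
 -1.20000e-03] [0.0565 0.0146 0.0027 0.0012 0.0004 0.0009]
[ 0.60175185 -0.0842911   0.30352918] 0.04661001330569701 [-19.12373657  76.78854104]
```

Emit:
step_arm(
  increments=[
    {"x": -0.07,"y": -0.63,"z": 2.0,"wx": 0,"wy": 0,"wz": 0,"gripper": 4},
    {"x": 0,"y": 0,"z": 2.0,"wx": 0,"wy": 0,"wz": 0,"gripper": 4},
    {"x": 0,"y": 0,"z": 1.5,"wx": 0,"wy": 0,"wz": 0,"gripper": 4},
    {"x": 0,"y": 0,"z": 0.8,"wx": 0,"wy": 0,"wz": 0,"gripper": 4},
    {"x": 0,"y": 0,"z": 0.3,"wx": 0,"wy": 0,"wz": 0,"gripper": 4},
    {"x": 0,"y": 0,"z": 0.1,"wx": 0,"wy": 0,"wz": 0,"gripper": 4},
    {"x": 0,"y": 0,"z": 0,"wx": 0,"wy": 0,"wz": 0,"gripper": 4},
    {"x": 0,"y": 0,"z": 0,"wx": 0,"wy": 0,"wz": 0,"gripper": 4},
    {"x": 0,"y": 0,"z": 0,"wx": 0,"wy": 0,"wz": 0,"gripper": 4},
  ],
)

```text
time_s: 13.8
position: [0.6081, -0.0842, 0.2371]
tool_rot: [[-0.103, -0.995, 0.001], [-0.995, 0.103, -0.0], [0.0, -0.001, -1.0]]
ft_force: [0.3, 0.3, -3.2]
grip_width: 0.0463
```

```bash
python3 - <<'E'
from h import *
avg(4); s=env.observe(); print(s["position"])
E
```

```text
T tool [-0.0206  0.0175  0.0196] sd [0.0321 0.0114 0.0332] F [ 0.03 -0.22  3.4 ] sd [0.28 0.31 0.46] J [ 8.00000e-04 -5.63583e+01 -2.00263e+01  8.10000e-03 -3.86000e-02
  0.00000e+00] [0.0011 0.0161 0.0055 0.     0.0005 0.    ]
[ 0.60809139 -0.08425021  0.23666464]
```

Emit:
step_arm(
  increments=[
    {"x": 0,"y": 0,"z": 0.1,"wx": 0,"wy": 0,"wz": 0,"gripper": 4},
    {"x": 0,"y": 0,"z": 0.05,"wx": 0,"wy": 0,"wz": 0,"gripper": 4},
    {"x": 0,"y": 0,"z": 0,"wx": 0,"wy": 0,"wz": 0,"gripper": 4},
    {"x": 0,"y": 0,"z": 0,"wx": 0,"wy": 0,"wz": 0,"gripper": 4},
  ],
)

```text
time_s: 14.4
position: [0.6081, -0.0842, 0.2355]
tool_rot: [[-0.103, -0.995, 0.0], [-0.995, 0.103, -0.0], [0.0, -0.0, -1.0]]
ft_force: [-3.1, 0.8, 4.7]
grip_width: 0.0465
```

```bash
python3 - <<'E'
from h import *
avg(3); s=env.observe(); print(s["position"])
E
```

```text
T tool [-0.4802 -0.0304 -0.018 ] sd [0.0123 0.0188 0.008 ] F [-0.75  3.16 -5.44] sd [0.33 0.19 0.44] J [-2.15500e-01 -5.11390e+01 -1.89753e+01  1.09600e-01 -7.39500e-01
 -1.19000e-02] [0.0048 0.0639 0.0134 0.0009 0.0094 0.0001]
[ 0.60807985 -0.0841962   0.23555213]
```

Emit:
step_arm(
  increments=[
    {"x": 0,"y": 0,"z": -0.04,"wx": 0,"wy": 0,"wz": 0,"gripper": 4},
    {"x": 0,"y": 0,"z": 0,"wx": 0,"wy": 0,"wz": 0,"gripper": 5},
    {"x": 0,"y": 0,"z": 0,"wx": 0,"wy": 0,"wz": 0,"gripper": 6},
    {"x": 0,"y": 0,"z": 0,"wx": 0,"wy": 0,"wz": 0,"gripper": 7},
    {"x": 0,"y": 0,"z": 0,"wx": 0,"wy": 0,"wz": 0,"gripper": 8},
    {"x": 0,"y": 0,"z": 0,"wx": 0,"wy": 0,"wz": 0,"gripper": 8},
    {"x": 0,"y": 0,"z": -2,"wx": 0,"wy": 0,"wz": 0,"gripper": 8},
    {"x": 0,"y": 0,"z": -4,"wx": 0,"wy": 0,"wz": 0,"gripper": 8},
    {"x": 0,"y": 0,"z": -3.5,"wx": 0,"wy": 0,"wz": 0,"gripper": 8},
    {"x": 0,"y": 0,"z": 0,"wx": 0,"wy": 0,"wz": 0,"gripper": 8},
    {"x": 0,"y": 0,"z": 0,"wx": 0,"wy": 0,"wz": 0,"gripper": 8},
  ],
)

```text
time_s: 15.65
position: [0.6079, -0.0842, 0.3308]
tool_rot: [[-0.103, -0.995, 0.001], [-0.995, 0.103, -0.0], [0.0, -0.001, -1.0]]
ft_force: [-0.8, -0.4, -0.3]
grip_width: 0.0796
```

```bash
python3 - <<'E'
from h import *
d=cam("wrist"); np.savez("w6.npz",R=d["R"],C=d["C"],K=d["camera_matrix"]); s=env.observe(); print(s["position"],s["tool_rot"][:,0])
e=cam("scene"); top=cam("top")
im=np.hstack([d["color"][60:400,190:470],cv2.resize(e["color"][150:320,90:350],None,fx=2,fy=2)]); cv2.imwrite("pics/c6.png",im); print(im.shape)
print(go([.441,-.271,.325],np.radians(-99)))
E
```

```text
[ 0.60787692 -0.08417943  0.32959505] [-1.03072894e-01 -9.94673765e-01 -2.82357075e-04]
(340, 800, 3)
(array([20.3 , 14.68,  0.42]), np.float64(0.054))
```

View pics/c6.png

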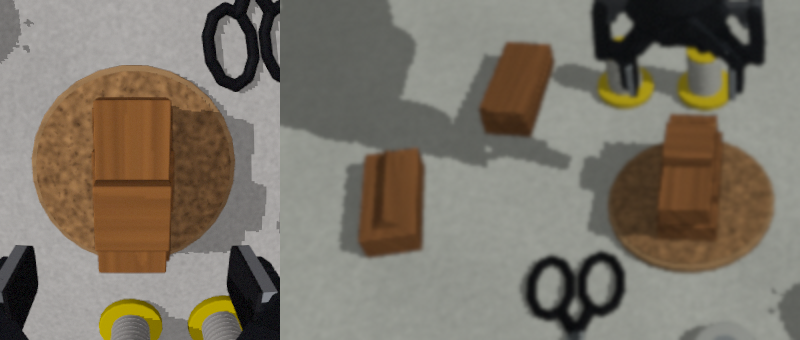

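Emit:
step_arm(
  increments=[
    {"x": 1.5,"y": 1.0,"z": 0,"wx": 0,"wy": 0,"wz": 0,"gripper": 8},
    {"x": 2.9,"y": 2.1,"z": 0,"wx": 0,"wy": 0,"wz": 0,"gripper": 8},
    {"x": 2.9,"y": 2.1,"z": 0,"wx": 0,"wy": 0,"wz": 0,"gripper": 8},
    {"x": 2.9,"y": 2.1,"z": 0,"wx": 0,"wy": 0,"wz": 0,"gripper": 8},
    {"x": 2.9,"y": 2.1,"z": 0,"wx": 0,"wy": 0,"wz": 0,"gripper": 8},
    {"x": 2.9,"y": 2.1,"z": 0,"wx": 0,"wy": 0,"wz": 0,"gripper": 8},
    {"x": 2.9,"y": 2.1,"z": 0,"wx": 0,"wy": 0,"wz": 0,"gripper": 8},
    {"x": 1.4,"y": 1.08,"z": 1.5,"wx": 0,"wy": 0,"wz": 0,"gripper": 8},
    {"x": 0,"y": 0,"z": 1.5,"wx": 0,"wy": 0,"wz": 0.054,"gripper": 8},
    {"x": 0,"y": 0,"z": 0,"wx": 0,"wy": 0,"wz": 0,"gripper": 8},
    {"x": 0,"y": 0,"z": 0,"wx": 0,"wy": 0,"wz": 0,"gripper": 8},
  ],
)

```text
time_s: 16.9
position: [0.4409, -0.2712, 0.3004]
tool_rot: [[-0.156, -0.988, -0.001], [-0.988, 0.156, 0.001], [-0.0, 0.001, -1.0]]
ft_force: [-0.4, -0.8, -0.6]
grip_width: 0.08
```

```bash
python3 - <<'E'
from h import *
k=np.load("w6.npz"); f=dict(R=k["R"],C=k["C"],camera_matrix=k["K"],n="wrist"); P=lambda u,v,z: np.round(plane(f,[(u,v)],z)[0]*1000,1)
print("C placed far",P(322,158.5,.074),"step far",P(322,244,.09),"near",P(322,311,.09),"slab near",P(322,332,.074))
d=cam("wrist"); cv2.imwrite("pics/w7.png",d["color"]); s=env.observe(); print(s["position"],s["tool_rot"][:,0])
np.savez("w7.npz",R=d["R"],C=d["C"],K=d["camera_matrix"])
m=cv2.inRange(hsv(d),(3,90,30),(18,255,190))
for c in cnts(m,2000):
    q=cv2.approxPolyDP(c,6,True)[:,0]; print(q.tolist())
cv2.imwrite("pics/w7c.png",cv2.resize(d["color"][120:360,200:440],None,fx=2.4,fy=2.4))
E
```

```text
C placed far [668. -90.  74.] step far [618.8 -84.9  90. ] near [574.  -80.3  90. ] slab near [548.6 -77.7  74. ]
[ 0.44114278 -0.2710529   0.30077498] [-1.55172122e-01 -9.87887437e-01  1.53087028e-04]
[[289, 156], [289, 317], [357, 317], [364, 162]]
[[403, 0], [430, 89], [509, 73], [488, 0]]
[[1, 2], [0, 162], [20, 158], [29, 172], [61, 181], [100, 172], [133, 140], [152, 97], [155, 52], [141, 11], [130, 0]]
```

View pics/w7c.png

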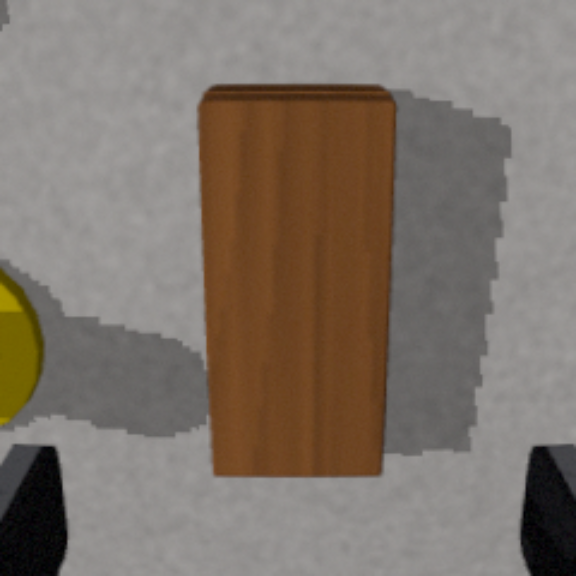

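```bash
python3 - <<'E'
from h import *
k=np.load("w7.npz"); f=dict(R=k["R"],C=k["C"],camera_matrix=k["K"],n="wrist"); P=lambda u,v,z: plane(f,[(u,v)],z)[0]*1000
n=(P(289,318,.0315)+P(359,318,.0315))/2; F=(P(283.5,161,.0385)+P(364.5,161,.0385))/2; F0=(P(285,156,0)+P(363,156,0))/2
print(n,F,F0,np.linalg.norm((F-n)[:2]),np.degrees(np.arctan2(*(F-n)[1::-1])),(n+F)/2,(n+F0)/2); print(go(list(((n+F)/2/1000)[:2])+[.183]))
E
```

```text
[ 385.7100188  -263.40124042   31.5       ] [ 498.14788636 -280.86369789   38.5       ] [ 498.45816518 -281.08373867    0.        ] 113.78581406523902 -8.827943927206988 [ 441.92895258 -272.13246916   35.        ] [ 442.08409199 -272.24248954   15.75      ]
(array([ 0.09, -0.09, 11.78]), 0)
```

Emit:
step_arm(
  increments=[
    {"x": 0.09,"y": -0.09,"z": 3.0,"wx": 0,"wy": 0,"wz": 0,"gripper": 7},
    {"x": 0,"y": 0,"z": 3.5,"wx": 0,"wy": 0,"wz": 0,"gripper": 7},
    {"x": 0,"y": 0,"z": 3.0,"wx": 0,"wy": 0,"wz": 0,"gripper": 7},
    {"x": 0,"y": 0,"z": 1.5,"wx": 0,"wy": 0,"wz": 0,"gripper": 7},
    {"x": 0,"y": 0,"z": 0.7,"wx": 0,"wy": 0,"wz": 0,"gripper": 7},
    {"x": 0,"y": 0,"z": 0,"wx": 0,"wy": 0,"wz": 0,"gripper": 7},
    {"x": 0,"y": 0,"z": 0,"wx": 0,"wy": 0,"wz": 0,"gripper": 4},
    {"x": 0,"y": 0,"z": 0,"wx": 0,"wy": 0,"wz": 0,"gripper": 4},
    {"x": 0,"y": 0,"z": 0,"wx": 0,"wy": 0,"wz": 0,"gripper": 4},
    {"x": 0,"y": 0,"z": 0,"wx": 0,"wy": 0,"wz": 0,"gripper": 4},
    {"x": 0,"y": 0,"z": 0,"wx": 0,"wy": 0,"wz": 0,"gripper": 4},
  ],
  newtons=90,
)

```text
time_s: 18.05
position: [0.4422, -0.2721, 0.185]
tool_rot: [[-0.156, -0.988, 0.002], [-0.988, 0.156, -0.002], [0.001, -0.002, -1.0]]
ft_force: [-0.3, 1.5, 6.1]
grip_width: 0.0501
```

Emit:
step_arm(
  increments=[
    {"x": 0,"y": 0,"z": -1,"wx": 0,"wy": 0,"wz": 0,"gripper": 4},
    {"x": 0,"y": 0,"z": -3,"wx": 0,"wy": 0,"wz": 0,"gripper": 4},
    {"x": 0,"y": 0,"z": -4,"wx": 0,"wy": 0,"wz": 0,"gripper": 4},
    {"x": 0,"y": 0,"z": -4,"wx": 0,"wy": 0,"wz": 0,"gripper": 4},
    {"x": 0,"y": 0,"z": -3,"wx": 0,"wy": 0,"wz": -0.053,"gripper": 4},
    {"x": -1.5,"y": -1.0,"z": 0,"wx": 0,"wy": 0,"wz": 0,"gripper": 4},
    {"x": -2.9,"y": -2.0,"z": 0,"wx": 0,"wy": 0,"wz": 0,"gripper": 4},
    {"x": -2.9,"y": -2.0,"z": 0,"wx": 0,"wy": 0,"wz": 0,"gripper": 4},
    {"x": -2.9,"y": -2.0,"z": 0,"wx": 0,"wy": 0,"wz": 0,"gripper": 4},
    {"x": -2.9,"y": -2.0,"z": 0,"wx": 0,"wy": 0,"wz": 0,"gripper": 4},
    {"x": -2.9,"y": -2.0,"z": 0,"wx": 0,"wy": 0,"wz": 0,"gripper": 4},
    {"x": -2.9,"y": -2.0,"z": 0,"wx": 0,"wy": 0,"wz": 0,"gripper": 4},
    {"x": -1.5,"y": -0.8,"z": 0,"wx": 0,"wy": 0,"wz": 0,"gripper": 4},
    {"x": 0,"y": 0,"z": 0,"wx": 0,"wy": 0,"wz": 0,"gripper": 4},
    {"x": 0,"y": 0,"z": 0,"wx": 0,"wy": 0,"wz": 0,"gripper": 4},
    {"x": 0,"y": 0,"z": 0,"wx": 0,"wy": 0,"wz": 0,"gripper": 4},
    {"x": 0,"y": 0,"z": 0,"wx": 0,"wy": 0,"wz": 0,"gripper": 4},
  ],
)

```text
time_s: 19.75
position: [0.5999, -0.0845, 0.3337]
tool_rot: [[-0.105, -0.994, -0.0], [-0.994, 0.105, -0.0], [0.0, 0.0, -1.0]]
ft_force: [-0.3, 1.2, -4.1]
grip_width: 0.0501
```

```bash
python3 - <<'E'
from h import *
avg(8); s=env.observe(); print(s["position"],s["tool_rot"][:,0],s["grip_width"],s["q"][[0,5]])
E
```

```text
T tool [-0.0323 -0.0209 -0.0197] sd [0.0395 0.0244 0.0366] F [ 0.36 -0.08  3.04] sd [0.45 0.46 0.32] J [-5.66000e-02 -5.37186e+01 -2.30679e+01  4.70000e-03 -3.18000e-02
 -2.20000e-03] [0.0608 0.0162 0.008  0.0013 0.0012 0.0013]
[ 0.60033583 -0.08357967  0.33340296] [-1.04129942e-01 -9.94563700e-01 -4.25219556e-05] 0.05037624420819944 [-19.10379521  76.87302496]
```

Emit:
step_arm(
  increments=[
    {"x": -0.05,"y": 1.04,"z": 1.0,"wx": 0,"wy": 0,"wz": 0,"gripper": 4},
    {"x": 0,"y": 0,"z": 2.0,"wx": 0,"wy": 0,"wz": 0,"gripper": 4},
    {"x": 0,"y": 0,"z": 1.5,"wx": 0,"wy": 0,"wz": 0,"gripper": 4},
    {"x": 0,"y": 0,"z": 0.8,"wx": 0,"wy": 0,"wz": 0,"gripper": 4},
    {"x": 0,"y": 0,"z": 0.3,"wx": 0,"wy": 0,"wz": 0,"gripper": 4},
    {"x": 0,"y": 0,"z": 0.1,"wx": 0,"wy": 0,"wz": 0,"gripper": 4},
    {"x": 0,"y": 0,"z": 0.05,"wx": 0,"wy": 0,"wz": 0,"gripper": 4},
    {"x": 0,"y": 0,"z": 0,"wx": 0,"wy": 0,"wz": 0,"gripper": 4},
    {"x": 0,"y": 0,"z": 0,"wx": 0,"wy": 0,"wz": 0,"gripper": 4},
    {"x": 0,"y": 0,"z": 0,"wx": 0,"wy": 0,"wz": 0,"gripper": 4},
  ],
)

```text
time_s: 21.15
position: [0.5901, -0.0819, 0.2762]
tool_rot: [[-0.104, -0.995, 0.0], [-0.995, 0.104, -0.0], [0.0, -0.001, -1.0]]
ft_force: [0.5, -0.0, -2.8]
grip_width: 0.0504
```

```bash
python3 - <<'E'
from h import *
avg(3); s=env.observe(); print(s["position"])
E
```

```text
T tool [-0.0459 -0.0112  0.0085] sd [0.0157 0.038  0.028 ] F [-0.09 -0.08  3.47] sd [0.22 0.2  0.4 ] J [ 2.10000e-03 -5.37325e+01 -2.09854e+01  7.80000e-03 -3.40000e-02
 -0.00000e+00] [0.0004 0.0028 0.0042 0.0001 0.0002 0.    ]
[ 0.59008525 -0.08195488  0.27603918]
```

Emit:
step_arm(
  increments=[
    {"x": 0,"y": 0,"z": 0.06,"wx": 0,"wy": 0,"wz": 0,"gripper": 4},
    {"x": 0,"y": 0,"z": 0,"wx": 0,"wy": 0,"wz": 0,"gripper": 4},
    {"x": 0,"y": 0,"z": 0,"wx": 0,"wy": 0,"wz": 0,"gripper": 4},
  ],
)

```text
time_s: 21.6
position: [0.5901, -0.0819, 0.2753]
tool_rot: [[-0.104, -0.995, -0.0], [-0.995, 0.104, 0.0], [-0.0, 0.0, -1.0]]
ft_force: [-0.1, 0.2, -3.2]
grip_width: 0.05
```

```bash
python3 - <<'E'
from h import *
avg(3); s=env.observe(); print(s["position"])
E
```

```text
T tool [-0.0159  0.0137  0.028 ] sd [0.0386 0.0153 0.0312] F [0.26 0.63 3.72] sd [0.14 0.33 0.22] J [-3.00000e-04 -5.36894e+01 -2.09273e+01  7.60000e-03 -3.32000e-02
 -0.00000e+00] [0.0008 0.0027 0.0038 0.0001 0.0001 0.    ]
[ 0.59009259 -0.08192918  0.27532245]
```

Emit:
step_arm(
  increments=[
    {"x": 0,"y": 0,"z": 0.05,"wx": 0,"wy": 0,"wz": 0,"gripper": 4},
    {"x": 0,"y": 0,"z": 0,"wx": 0,"wy": 0,"wz": 0,"gripper": 4},
    {"x": 0,"y": 0,"z": 0,"wx": 0,"wy": 0,"wz": 0,"gripper": 4},
    {"x": 0,"y": 0,"z": 0,"wx": 0,"wy": 0,"wz": 0,"gripper": 5.3},
    {"x": 0,"y": 0,"z": 0,"wx": 0,"wy": 0,"wz": 0,"gripper": 6},
    {"x": 0,"y": 0,"z": 0,"wx": 0,"wy": 0,"wz": 0,"gripper": 7},
    {"x": 0,"y": 0,"z": 0,"wx": 0,"wy": 0,"wz": 0,"gripper": 8},
    {"x": 0,"y": 0,"z": 0,"wx": 0,"wy": 0,"wz": 0,"gripper": 8},
    {"x": 0,"y": 0,"z": -2,"wx": 0,"wy": 0,"wz": 0,"gripper": 8},
    {"x": 0,"y": 0,"z": -4,"wx": 0,"wy": 0,"wz": 0,"gripper": 8},
    {"x": 0,"y": 0,"z": -2.5,"wx": 0,"wy": 0,"wz": 0,"gripper": 8},
    {"x": 0,"y": 0,"z": 0,"wx": 0,"wy": 0,"wz": 0,"gripper": 8},
    {"x": 0,"y": 0,"z": 0,"wx": 0,"wy": 0,"wz": 0,"gripper": 8},
  ],
)

```text
time_s: 23.05
position: [0.5899, -0.0819, 0.3597]
tool_rot: [[-0.104, -0.995, 0.0], [-0.995, 0.104, -0.0], [0.0, -0.0, -1.0]]
ft_force: [0.7, -0.1, -1.1]
grip_width: 0.0801
```

```bash
python3 - <<'E'
from h import *
d=cam("wrist"); np.savez("w8.npz",R=d["R"],C=d["C"],K=d["camera_matrix"]); s=env.observe(); print(s["position"],s["tool_rot"][:,0])
e=cam("scene")
im=np.hstack([d["color"][60:400,190:470],cv2.resize(e["color"][150:320,90:350],None,fx=2,fy=2)]); cv2.imwrite("pics/c8.png",im)
print(go([.5953,-.3831,.36],np.radians(97.4)))
E
```

```text
[ 0.58990681 -0.08186758  0.35883427] [-1.04037885e-01 -9.94573266e-01 -3.70190774e-04]
(array([29.9 , -3.67, -0.18]), np.float64(-0.233))
```

View pics/c8.png

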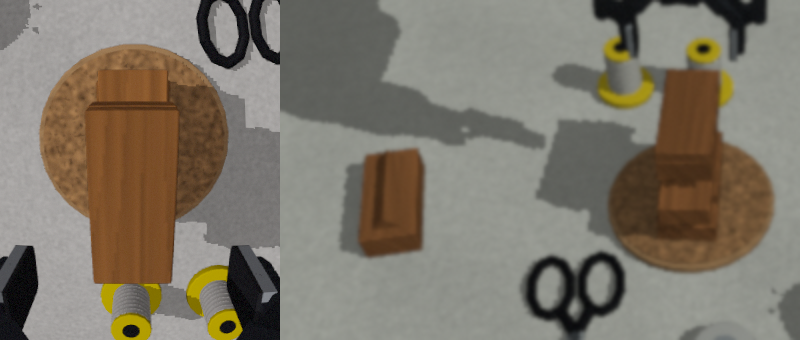

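B rests on C and the tower stands. Next is D.

Emit:
step_arm(
  increments=[
    {"x": 1.5,"y": -0.1,"z": 0,"wx": 0,"wy": 0,"wz": 0,"gripper": 8},
    {"x": 3.0,"y": -0.4,"z": 0,"wx": 0,"wy": 0,"wz": 0,"gripper": 8},
    {"x": 3.0,"y": -0.4,"z": 0,"wx": 0,"wy": 0,"wz": 0,"gripper": 8},
    {"x": 3.0,"y": -0.4,"z": 0,"wx": 0,"wy": 0,"wz": 0,"gripper": 8},
    {"x": 3.0,"y": -0.4,"z": 0,"wx": 0,"wy": 0,"wz": 0,"gripper": 8},
    {"x": 3.0,"y": -0.4,"z": 0,"wx": 0,"wy": 0,"wz": 0,"gripper": 8},
    {"x": 3.0,"y": -0.4,"z": 0,"wx": 0,"wy": 0,"wz": 0,"gripper": 8},
    {"x": 3.0,"y": -0.4,"z": 0,"wx": 0,"wy": 0,"wz": 0,"gripper": 8},
    {"x": 3.0,"y": -0.4,"z": 0,"wx": 0,"wy": 0,"wz": 0,"gripper": 8},
    {"x": 3.0,"y": -0.4,"z": 0,"wx": 0,"wy": 0,"wz": 0,"gripper": 8},
    {"x": 1.4,"y": 0,"z": 2,"wx": 0,"wy": 0,"wz": -0.117,"gripper": 8},
    {"x": 0,"y": 0,"z": 3,"wx": 0,"wy": 0,"wz": -0.117,"gripper": 8},
    {"x": 0,"y": 0,"z": 1,"wx": 0,"wy": 0,"wz": 0,"gripper": 8},
    {"x": 0,"y": 0,"z": 0,"wx": 0,"wy": 0,"wz": 0,"gripper": 8},
    {"x": 0,"y": 0,"z": 0,"wx": 0,"wy": 0,"wz": 0,"gripper": 8},
  ],
)

```text
time_s: 24.65
position: [0.5959, -0.3833, 0.3009]
tool_rot: [[0.127, -0.992, 0.001], [-0.992, -0.127, -0.001], [0.001, -0.001, -1.0]]
ft_force: [-0.2, 0.2, 0.6]
grip_width: 0.08
```

```bash
python3 - <<'E'
from h import *
k=np.load("w8.npz"); f=dict(R=k["R"],C=k["C"],camera_matrix=k["K"],n="wrist"); P=lambda u,v,z: plane(f,[(u,v)],z)[0]*1000
print("B placed", (P(277,165,.1285)+P(369,165,.1285))/2,(P(284,342.5,.1215)+P(363,342.5,.1215))/2)
d=cam("wrist"); s=env.observe(); print(s["position"],s["tool_rot"][:,0])
np.savez("w9.npz",R=d["R"],C=d["C"],K=d["camera_matrix"])
cv2.imwrite("pics/w9c.png",cv2.resize(d["color"][120:360,200:440],None,fx=2.4,fy=2.4))
E
```

```text
B placed [648.39608551 -88.12199129 128.5       ] [533.00218129 -76.5312527  121.5       ]
[ 0.59597122 -0.38314951  0.30141613] [ 0.12809653 -0.99175993  0.0018771 ]
```

View pics/w9c.png

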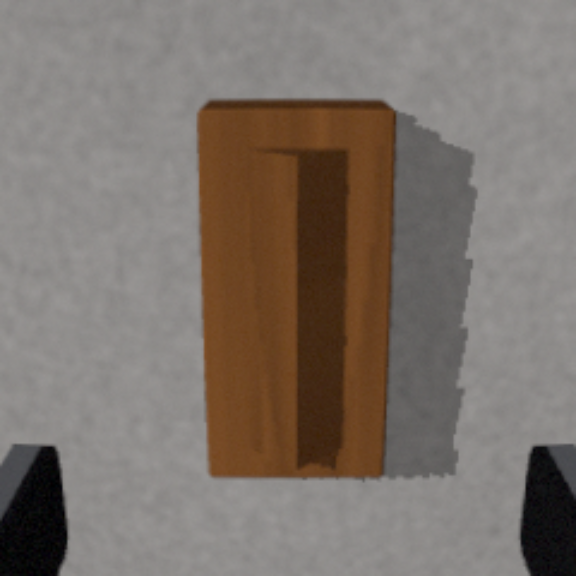

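```bash
python3 - <<'E'
from h import *
k=np.load("w9.npz"); f=dict(R=k["R"],C=k["C"],camera_matrix=k["K"],n="wrist"); P=lambda u,v,z: plane(f,[(u,v)],z)[0]*1000
n=(P(288,318.7,.03)+P(360,318.7,.03))/2; F=(P(283,165.8,.03)+P(364,165.8,.03))/2
print(n,F,np.linalg.norm(F-n),np.degrees(np.arctan2(*(F-n)[1::-1])),(n+F)/2,go(list(((n+F)/2/1000)[:2])+[.183]))
E
```

```text
[ 539.71161412 -392.13176141   30.        ] [ 650.25502859 -377.38962079   30.        ] 111.52209284552829 7.596180653997951 [ 594.98332136 -384.7606911    30.        ] (array([ 0.12,  0.14, 11.84]), 0)
```

Emit:
step_arm(
  increments=[
    {"x": 0.12,"y": 0.14,"z": 3.0,"wx": 0,"wy": 0,"wz": 0,"gripper": 7.5},
    {"x": 0,"y": 0,"z": 3.5,"wx": 0,"wy": 0,"wz": 0,"gripper": 7.5},
    {"x": 0,"y": 0,"z": 3.0,"wx": 0,"wy": 0,"wz": 0,"gripper": 7.5},
    {"x": 0,"y": 0,"z": 1.5,"wx": 0,"wy": 0,"wz": 0,"gripper": 7.5},
    {"x": 0,"y": 0,"z": 0.8,"wx": 0,"wy": 0,"wz": 0,"gripper": 7.5},
    {"x": 0,"y": 0,"z": 0,"wx": 0,"wy": 0,"wz": 0,"gripper": 7.5},
    {"x": 0,"y": 0,"z": 0,"wx": 0,"wy": 0,"wz": 0,"gripper": 4.5},
    {"x": 0,"y": 0,"z": 0,"wx": 0,"wy": 0,"wz": 0,"gripper": 4.5},
    {"x": 0,"y": 0,"z": 0,"wx": 0,"wy": 0,"wz": 0,"gripper": 4.5},
    {"x": 0,"y": 0,"z": 0,"wx": 0,"wy": 0,"wz": 0,"gripper": 4.5},
    {"x": 0,"y": 0,"z": 0,"wx": 0,"wy": 0,"wz": 0,"gripper": 4.5},
  ],
  newtons=90,
)

```text
time_s: 25.8
position: [0.5949, -0.3848, 0.1843]
tool_rot: [[0.129, -0.992, 0.003], [-0.992, -0.129, -0.003], [0.003, -0.003, -1.0]]
ft_force: [-0.9, 0.4, 7.3]
grip_width: 0.052
```

Emit:
step_arm(
  increments=[
    {"x": 0,"y": 0,"z": -1,"wx": 0,"wy": 0,"wz": 0,"gripper": 4.5},
    {"x": 0,"y": 0,"z": -3,"wx": 0,"wy": 0,"wz": 0,"gripper": 4.5},
    {"x": 0,"y": 0,"z": -4,"wx": 0,"wy": 0,"wz": 0,"gripper": 4.5},
    {"x": 0,"y": 0,"z": -4,"wx": 0,"wy": 0,"wz": 0,"gripper": 4.5},
    {"x": 0,"y": 0,"z": -4,"wx": 0,"wy": 0,"wz": 0.117,"gripper": 4.5},
    {"x": 0,"y": 0,"z": -2.5,"wx": 0,"wy": 0,"wz": 0.117,"gripper": 4.5},
    {"x": -1.5,"y": 0.2,"z": 0,"wx": 0,"wy": 0,"wz": 0,"gripper": 4.5},
    {"x": -3.0,"y": 0.3,"z": 0,"wx": 0,"wy": 0,"wz": 0,"gripper": 4.5},
    {"x": -3.0,"y": 0.3,"z": 0,"wx": 0,"wy": 0,"wz": 0,"gripper": 4.5},
    {"x": -3.0,"y": 0.3,"z": 0,"wx": 0,"wy": 0,"wz": 0,"gripper": 4.5},
    {"x": -3.0,"y": 0.3,"z": 0,"wx": 0,"wy": 0,"wz": 0,"gripper": 4.5},
    {"x": -3.0,"y": 0.3,"z": 0,"wx": 0,"wy": 0,"wz": 0,"gripper": 4.5},
    {"x": -3.0,"y": 0.3,"z": 0,"wx": 0,"wy": 0,"wz": 0,"gripper": 4.5},
    {"x": -3.0,"y": 0.3,"z": 0,"wx": 0,"wy": 0,"wz": 0,"gripper": 4.5},
    {"x": -3.0,"y": 0.3,"z": 0,"wx": 0,"wy": 0,"wz": 0,"gripper": 4.5},
    {"x": -3.0,"y": 0.3,"z": 0,"wx": 0,"wy": 0,"wz": 0,"gripper": 4.5},
    {"x": -1.5,"y": 0.2,"z": 0,"wx": 0,"wy": 0,"wz": 0,"gripper": 4.5},
    {"x": 0,"y": 0,"z": 0,"wx": 0,"wy": 0,"wz": 0,"gripper": 4.5},
    {"x": 0,"y": 0,"z": 0,"wx": 0,"wy": 0,"wz": 0,"gripper": 4.5},
    {"x": 0,"y": 0,"z": 0,"wx": 0,"wy": 0,"wz": 0,"gripper": 4.5},
  ],
)

```text
time_s: 27.8
position: [0.595, -0.0841, 0.3669]
tool_rot: [[-0.105, -0.994, 0.0], [-0.994, 0.105, -0.0], [0.0, -0.0, -1.0]]
ft_force: [0.1, -0.4, -3.7]
grip_width: 0.0518
```

```bash
python3 - <<'E'
from h import *
avg(8); s=env.observe(); print(s["position"],s["tool_rot"][:,0],s["grip_width"],s["q"][[0,5]])
E
```

```text
T tool [0.015  0.0047 0.0362] sd [0.0298 0.0193 0.0321] F [ 0.17 -0.19  3.4 ] sd [0.44 0.61 0.33] J [ 2.76000e-02 -5.26031e+01 -2.38884e+01 -4.00000e-03  1.43000e-02
 -3.10000e-03] [0.1659 0.0824 0.005  0.0043 0.0024 0.0016]
[ 0.59492675 -0.08317849  0.36679844] [-1.04338541e-01 -9.94541839e-01  3.13293433e-07] 0.05168139616958273 [-19.23886452  76.75025235]
```

Emit:
step_arm(
  increments=[
    {"x": -0.04,"y": 0.3,"z": 1.5,"wx": 0,"wy": 0,"wz": 0,"gripper": 4.5},
    {"x": 0,"y": 0,"z": 2,"wx": 0,"wy": 0,"wz": 0,"gripper": 4.5},
    {"x": 0,"y": 0,"z": 1,"wx": 0,"wy": 0,"wz": 0,"gripper": 4.5},
    {"x": 0,"y": 0,"z": 0.5,"wx": 0.03,"wy": 0,"wz": 0,"gripper": 4.5},
    {"x": 0,"y": 0,"z": 0,"wx": 0.03,"wy": 0,"wz": 0,"gripper": 4.5},
    {"x": 0,"y": 0,"z": 0.4,"wx": 0,"wy": 0,"wz": 0,"gripper": 4.5},
    {"x": 0,"y": 0,"z": 0.1,"wx": 0,"wy": 0,"wz": 0,"gripper": 4.5},
    {"x": 0,"y": 0,"z": 0,"wx": 0,"wy": 0,"wz": 0,"gripper": 4.5},
    {"x": 0,"y": 0,"z": 0,"wx": 0,"wy": 0,"wz": 0,"gripper": 4.5},
  ],
)

```text
time_s: 29.1
position: [0.5923, -0.0823, 0.3119]
tool_rot: [[-0.104, -0.993, 0.059], [-0.995, 0.104, -0.006], [0.0, -0.06, -0.998]]
ft_force: [0.1, -0.9, -3.1]
grip_width: 0.0517
```

```bash
python3 - <<'E'
from h import *
avg(3); s=env.observe(); print(s["position"],s["tool_rot"][:,2])
E
```

```text
T tool [-0.0301 -0.0162  0.0099] sd [0.0281 0.007  0.0219] F [0.3  0.01 3.36] sd [0.16 0.07 0.35] J [-4.60000e-03 -5.28032e+01 -2.22995e+01  4.50000e-02 -1.96900e-01
  4.00000e-04] [0.0012 0.0275 0.0164 0.0003 0.0015 0.0001]
[ 0.59231225 -0.08224276  0.31196843] [ 0.05971522 -0.00630035 -0.99819557]
```

Expected contact is about 2 mm lower, so I'll go down in small steps.

Emit:
step_arm(
  increments=[
    {"x": 0,"y": 0,"z": 0.1,"wx": 0,"wy": 0,"wz": 0,"gripper": 4.5},
    {"x": 0,"y": 0,"z": 0.06,"wx": 0,"wy": 0,"wz": 0,"gripper": 4.5},
    {"x": 0,"y": 0,"z": 0,"wx": 0,"wy": 0,"wz": 0,"gripper": 4.5},
    {"x": 0,"y": 0,"z": 0,"wx": 0,"wy": 0,"wz": 0,"gripper": 4.5},
  ],
)

```text
time_s: 29.65
position: [0.5924, -0.0823, 0.3102]
tool_rot: [[-0.104, -0.993, 0.06], [-0.995, 0.104, -0.006], [-0.0, -0.06, -0.998]]
ft_force: [-0.1, -0.1, -2.6]
grip_width: 0.0517
```

```bash
python3 - <<'E'
from h import *
avg(3); s=env.observe(); print(s["position"],s["tool_rot"][:,2])
E
```

```text
T tool [-0.0118 -0.006   0.0127] sd [0.0216 0.0322 0.0195] F [-0.12 -0.17  3.34] sd [0.5  0.27 0.39] J [ 0.00000e+00 -5.28854e+01 -2.22492e+01  4.64000e-02 -2.02000e-01
  0.00000e+00] [0.0005 0.0095 0.0065 0.     0.0002 0.    ]
[ 0.59237916 -0.08227428  0.31026117] [ 0.05966979 -0.00622164 -0.99819878]
```

Emit:
step_arm(
  increments=[
    {"x": 0,"y": 0,"z": 0.08,"wx": 0,"wy": 0,"wz": 0,"gripper": 4.5},
    {"x": 0,"y": 0,"z": 0,"wx": 0,"wy": 0,"wz": 0,"gripper": 4.5},
    {"x": 0,"y": 0,"z": 0,"wx": 0,"wy": 0,"wz": 0,"gripper": 4.5},
  ],
)

```text
time_s: 30.1
position: [0.5924, -0.0823, 0.3096]
tool_rot: [[-0.104, -0.993, 0.06], [-0.995, 0.104, -0.006], [0.0, -0.06, -0.998]]
ft_force: [-0.7, -0.2, -3.1]
grip_width: 0.0519
```

```bash
python3 - <<'E'
from h import *
avg(3); s=env.observe(); print(s["position"],s["tool_rot"][:,2])
E
```

```text
T tool [-0.0236  0.066  -0.0019] sd [0.0269 0.0368 0.0386] F [0.15 0.38 2.1 ] sd [0.36 0.59 0.08] J [ 1.13900e-01 -5.19559e+01 -2.17168e+01  1.16200e-01 -1.56900e-01
 -2.70000e-03] [0.0076 0.057  0.0346 0.005  0.0041 0.    ]
[ 0.5924513  -0.08229924  0.30956947] [ 0.05995328 -0.00640881 -0.99818061]
```

Emit:
step_arm(
  increments=[
    {"x": 0,"y": 0,"z": 0.02,"wx": 0,"wy": 0,"wz": 0,"gripper": 4.5},
    {"x": 0,"y": 0,"z": 0,"wx": 0,"wy": 0,"wz": 0,"gripper": 5.4},
    {"x": 0,"y": 0,"z": 0,"wx": 0,"wy": 0,"wz": 0,"gripper": 6},
    {"x": 0,"y": 0,"z": 0,"wx": 0,"wy": 0,"wz": 0,"gripper": 7},
    {"x": 0,"y": 0,"z": 0,"wx": 0,"wy": 0,"wz": 0,"gripper": 8},
    {"x": 0,"y": 0,"z": 0,"wx": 0,"wy": 0,"wz": 0,"gripper": 8},
    {"x": 0,"y": 0,"z": -2,"wx": 0,"wy": 0,"wz": 0,"gripper": 8},
    {"x": 0,"y": 0,"z": -4,"wx": 0,"wy": 0,"wz": 0,"gripper": 8},
    {"x": 0,"y": 0,"z": -2.5,"wx": -0.06,"wy": 0,"wz": 0,"gripper": 8},
    {"x": 0,"y": 0,"z": 0,"wx": 0,"wy": 0,"wz": 0,"gripper": 8},
    {"x": 0,"y": 0,"z": 0,"wx": 0,"wy": 0,"wz": 0,"gripper": 8},
  ],
)

```text
time_s: 31.35
position: [0.5873, -0.0817, 0.3939]
tool_rot: [[-0.104, -0.995, 0.001], [-0.995, 0.104, -0.0], [0.0, -0.001, -1.0]]
ft_force: [0.2, 0.1, -0.3]
grip_width: 0.0798
```

```bash
python3 - <<'E'
from h import *
d=cam("wrist"); s=env.observe(); print(s["position"],s["tool_rot"][:,0],s["tool_rot"][:,2])
e=cam("scene")
im=np.hstack([d["color"][60:400,190:470],cv2.resize(e["color"][130:300,230:490],None,fx=2,fy=2)]); cv2.imwrite("pics/c10.png",im)
for n,dd in(("w",d),("s",e),("t",cam("top"))):
    m=cv2.inRange(hsv(dd),(22,150,90),(33,255,255))
    for c in cnts(m,40):
        w=plane(dd,c[:,0],0.005)[:,:2].astype(np.float32)*1000; (q,rr)=cv2.minEnclosingCircle(w)
        if q[0]>350 and q[1]>-400: print(n,np.round(c[:,0].mean(0)),np.round(q),round(rr))
E
```

```text
[ 0.5872717  -0.08170943  0.39307138] [-1.03997529e-01 -9.94577485e-01 -3.73571698e-04] [-8.74757920e-04  4.67076909e-04 -9.99999508e-01]
w [321. 365.] [402. -61.] 23
w [408. 362.] [ 392. -167.] 23
w [321. 332.] [442. -64.] 33
w [393. 327.] [ 436. -153.] 33
w [  6. 322.] [476. 420.] 26
w [ 31. 301.] [507. 339.] 36
w [ 64. 215.] [618. 223.] 25
w [ 98. 201.] [625. 173.] 35
s [419. 252.] [617. 165.] 35
s [424. 231.] [568. 184.] 22
s [483. 207.] [502. 327.] 36
s [312. 194.] [445. -48.] 25
s [263. 195.] [ 435. -156.] 32
s [490. 187.] [446. 358.] 20
s [302. 174.] [380. -66.] 19
s [260. 174.] [ 374. -163.] 20
t [378. 324.] [ 435. -155.] 30
t [183. 297.] [512. 329.] 35
t [248. 249.] [627. 165.] 33
```

View pics/c10.png

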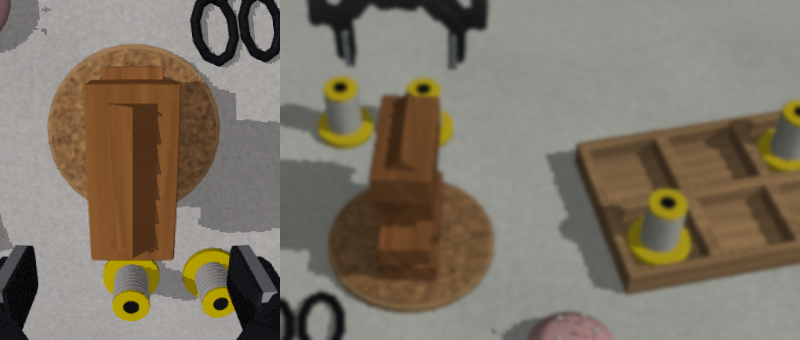

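The tower of four stands on the stand. Next, the spools.

Emit:
step_arm(
  increments=[
    {"x": 1.76,"y": 2.87,"z": 0,"wx": 0,"wy": 0,"wz": 0,"gripper": 6.5},
    {"x": 1.76,"y": 2.87,"z": 0,"wx": 0,"wy": 0,"wz": 0,"gripper": 6.5},
    {"x": 1.76,"y": 2.87,"z": 0,"wx": 0,"wy": 0,"wz": 0,"gripper": 6.5},
    {"x": 1.76,"y": 2.87,"z": 0,"wx": 0,"wy": 0,"wz": 0,"gripper": 6.5},
    {"x": 1.76,"y": 2.87,"z": 0,"wx": 0,"wy": 0,"wz": 0,"gripper": 6.5},
    {"x": 0,"y": 0,"z": 4,"wx": 0,"wy": 0,"wz": 0,"gripper": 6.5},
    {"x": 0,"y": 0,"z": 4,"wx": 0,"wy": 0,"wz": 0,"gripper": 6.5},
    {"x": 0,"y": 0,"z": 0,"wx": 0,"wy": 0,"wz": 0,"gripper": 6.5},
    {"x": 0,"y": 0,"z": 0,"wx": 0,"wy": 0,"wz": 0,"gripper": 6.5},
  ],
)

```text
time_s: 32.4
position: [0.4358, -0.1545, 0.3144]
tool_rot: [[-0.104, -0.995, -0.001], [-0.995, 0.104, 0.001], [-0.001, 0.001, -1.0]]
ft_force: [-0.2, 0.1, 0.4]
grip_width: 0.0648
```

```bash
python3 - <<'E'
from h import *
d=cam("wrist"); s=env.observe(); print(s["position"])
m=cv2.inRange(hsv(d),(22,150,60),(33,255,255))
for c in cnts(m,100):
    w=plane(d,c[:,0],0.01)[:,:2].astype(np.float32)*1000; (q,rr)=cv2.minEnclosingCircle(w); print(np.round(c[:,0].mean(0)),np.round(q),round(rr))
t=cam("top"); m=cv2.inRange(hsv(t),(22,150,60),(33,255,255))
for c in cnts(m,40):
    w=plane(t,c[:,0],0.01)[:,:2].astype(np.float32)*1000; (q,rr)=cv2.minEnclosingCircle(w); 
    if q[1]>-400: print("t",np.round(q),round(rr))
E
```

```text
[ 0.43599239 -0.15452221  0.31524654]
[205. 238.] [440. -56.] 43
[322. 234.] [ 431. -154.] 37
t [443. -66.] 30
t [512. 327.] 35
t [627. 164.] 33
```

Emit:
step_arm(
  increments=[
    {"x": 0,"y": 0,"z": 3.5,"wx": 0,"wy": 0,"wz": 0,"gripper": 6.5},
    {"x": 0,"y": 0,"z": 4,"wx": 0,"wy": 0,"wz": 0,"gripper": 6.5},
    {"x": 0,"y": 0,"z": 3,"wx": 0,"wy": 0,"wz": 0,"gripper": 6.5},
    {"x": 0,"y": 0,"z": 1.5,"wx": 0,"wy": 0,"wz": 0,"gripper": 6.5},
    {"x": 0,"y": 0,"z": 0,"wx": 0,"wy": 0,"wz": 0,"gripper": 6.5},
    {"x": 0,"y": 0,"z": 0,"wx": 0,"wy": 0,"wz": 0,"gripper": 3},
    {"x": 0,"y": 0,"z": 0,"wx": 0,"wy": 0,"wz": 0,"gripper": 3},
    {"x": 0,"y": 0,"z": 0,"wx": 0,"wy": 0,"wz": 0,"gripper": 3},
    {"x": 0,"y": 0,"z": 0,"wx": 0,"wy": 0,"wz": 0,"gripper": 3},
    {"x": 0,"y": 0,"z": 0,"wx": 0,"wy": 0,"wz": 0,"gripper": 3},
    {"x": 0,"y": 0,"z": 0,"wx": 0,"wy": 0,"wz": 0,"gripper": 3},
  ],
  newtons=45,
)

```text
time_s: 33.6
position: [0.4359, -0.1545, 0.1958]
tool_rot: [[-0.104, -0.995, 0.003], [-0.995, 0.104, -0.002], [0.002, -0.003, -1.0]]
ft_force: [-0.0, 0.6, 7.3]
grip_width: 0.0371
```

Emit:
step_arm(
  increments=[
    {"x": 0,"y": 0,"z": -2,"wx": 0,"wy": 0,"wz": 0,"gripper": 3},
    {"x": 0,"y": 0,"z": -4,"wx": 0,"wy": 0,"wz": 0,"gripper": 3},
    {"x": 0,"y": 0,"z": -4,"wx": 0,"wy": 0,"wz": 0,"gripper": 3},
    {"x": 0,"y": 0,"z": -4,"wx": 0,"wy": 0,"wz": 0,"gripper": 3},
    {"x": -2.0,"y": 0.2,"z": -1,"wx": 0,"wy": 0,"wz": 0,"gripper": 3},
    {"x": -4,"y": 0.42,"z": 0,"wx": 0,"wy": 0,"wz": 0,"gripper": 3},
    {"x": -4,"y": 0.42,"z": 0,"wx": 0,"wy": 0,"wz": 0,"gripper": 3},
    {"x": -4,"y": 0.42,"z": 0,"wx": 0,"wy": 0,"wz": 0,"gripper": 3},
    {"x": -4,"y": 0.42,"z": 0,"wx": 0,"wy": 0,"wz": 0,"gripper": 3},
    {"x": -4,"y": 0.42,"z": 0,"wx": 0,"wy": 0,"wz": 0,"gripper": 3},
    {"x": -4,"y": 0.4,"z": 0,"wx": 0,"wy": 0,"wz": 0,"gripper": 3},
    {"x": -2.2,"y": -2.5,"z": 0,"wx": 0,"wy": 0,"wz": 0,"gripper": 3},
    {"x": -1.4,"y": -3.5,"z": 0,"wx": 0,"wy": 0,"wz": 0,"gripper": 3},
    {"x": -1.4,"y": -3.5,"z": 0,"wx": 0,"wy": 0,"wz": 0,"gripper": 3},
    {"x": 0,"y": 0,"z": 0,"wx": 0,"wy": 0,"wz": 0,"gripper": 3},
    {"x": 0,"y": 0,"z": 0,"wx": 0,"wy": 0,"wz": 0,"gripper": 3},
    {"x": 0,"y": 0,"z": 0,"wx": 0,"wy": 0,"wz": 0,"gripper": 3},
  ],
)

```text
time_s: 35.3
position: [0.5346, 0.1468, 0.3447]
tool_rot: [[-0.104, -0.995, 0.0], [-0.995, 0.104, -0.0], [0.0, -0.0, -1.0]]
ft_force: [0.2, -0.9, -1.2]
grip_width: 0.0372
```

```bash
python3 - <<'E'
from h import *
d=cam("wrist"); s=env.observe(); print(s["position"],s["grip_width"]); cv2.imwrite("pics/w14.png",d["color"])
np.savez("w14.npz",R=d["R"],C=d["C"],K=d["camera_matrix"])
E
```

```text
[0.53450056 0.1467415  0.34471526] 0.0366873080233438
```

View pics/w14.png

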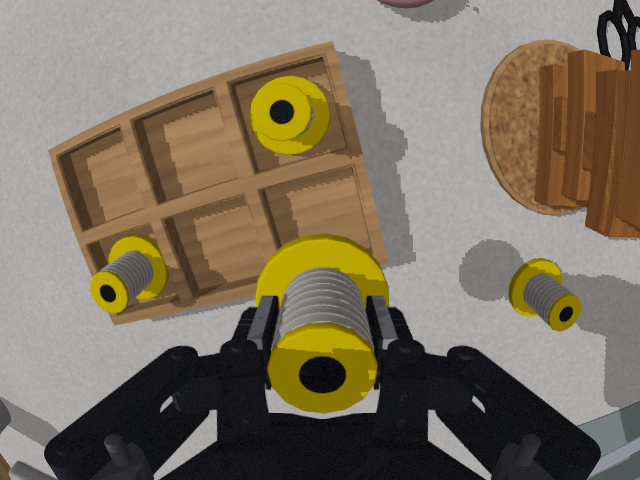

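```bash
python3 - <<'E'
from h import *
k=np.load("w14.npz"); f=dict(R=k["R"],C=k["C"],camera_matrix=k["K"],n="wrist"); P=lambda u,v,z=.03: plane(f,[(u,v)],z)[0]*1000
for p in [(51,150),(333,43),(386,260),(113,324),(262,192),(356,166),(164,220),(246,194)]: print(p,P(*p)[:2].round(1))
c=[P(*p) for p in [(51,150),(333,43),(386,260),(113,324)]]; print(np.mean(c,0), np.linalg.norm(c[0]-c[1]),np.linalg.norm(c[1]-c[2]))
ctr=np.array([567.5,240.5]);a=np.radians(8.8);ex=np.array([np.cos(a),np.sin(a)]);ey=np.array([-ex[1],ex[0]])
for x,y in [(-44+37,-88+37),(-44+37,-88-37),(-44+37,37),(-7,-37),(-44,-88),(-44,0)]: print(x,y,ctr+x*ex+y*ey)
E
```

```text
(51, 150) [637.9 387.8]
(333, 43) [678.4 123.9]
(386, 260) [502.4  97.5]
(113, 324) [459.8 364.7]
(262, 192) [569.  190.8]
(356, 166) [581.5 116.1]
(164, 220) [556.5 278.5]
(246, 194) [569.  203.8]
[569.62697843 243.46344991  30.        ] 266.9680253883502 177.93704129800923
-7 -51 [568.38467898 189.02945169]
-7 -125 [579.70563087 115.90055147]
-7 37 [554.92192539 275.99354926]
-7 -37 [566.24287727 202.86464903]
-44 -88 [537.48070481 146.80452564]
-44 0 [524.01795122 233.7686232 ]
```

```bash
python3 - <<'E'
from h import *
k=np.load("w14.npz"); f=dict(R=k["R"],C=k["C"],camera_matrix=k["K"],n="wrist"); P=lambda u,v,z=.03: plane(f,[(u,v)],z)[0]*1000
print(f["C"],P(322,235,.149),P(322,238,.159),P(256,292,.159),P(389,292,.159))
E
```

```text
[0.6123205  0.13899513 0.31515243] [563.89026292 144.11303032 149.        ] [565.44044247 143.94751713 159.        ] [542.432927   177.40148839 159.        ] [535.97041753 115.49711301 159.        ]
```

Emit:
step_arm(
  increments=[
    {"x": -0.16,"y": -0.51,"z": 2.5,"wx": 0,"wy": 0,"wz": 0,"gripper": 3},
    {"x": 0,"y": 0,"z": 3.5,"wx": 0,"wy": 0,"wz": 0,"gripper": 3},
    {"x": 0,"y": 0,"z": 3.0,"wx": 0,"wy": 0,"wz": 0,"gripper": 3},
    {"x": 0,"y": 0,"z": 1.5,"wx": 0,"wy": 0,"wz": 0,"gripper": 3},
    {"x": 0,"y": 0,"z": 1,"wx": 0,"wy": 0,"wz": 0,"gripper": 3},
    {"x": 0,"y": 0,"z": 1,"wx": 0,"wy": 0,"wz": 0,"gripper": 3},
    {"x": 0,"y": 0,"z": 0.8,"wx": 0,"wy": 0,"wz": 0,"gripper": 3},
    {"x": 0,"y": 0,"z": 0.4,"wx": 0,"wy": 0,"wz": 0,"gripper": 3},
    {"x": 0,"y": 0,"z": 0,"wx": 0,"wy": 0,"wz": 0,"gripper": 3},
    {"x": 0,"y": 0,"z": 0,"wx": 0,"wy": 0,"wz": 0,"gripper": 3},
  ],
)

```text
time_s: 36.35
position: [0.5407, 0.148, 0.2075]
tool_rot: [[-0.104, -0.995, 0.001], [-0.995, 0.104, 0.0], [-0.0, -0.001, -1.0]]
ft_force: [0.6, -0.8, -1.4]
grip_width: 0.037
```

Emit:
step_arm(
  increments=[
    {"x": 0,"y": 0,"z": 0.1,"wx": 0,"wy": 0,"wz": 0,"gripper": 3},
    {"x": 0,"y": 0,"z": 0.07,"wx": 0,"wy": 0,"wz": 0,"gripper": 3},
    {"x": 0,"y": 0,"z": 0,"wx": 0,"wy": 0,"wz": 0,"gripper": 3},
    {"x": 0,"y": 0,"z": 0,"wx": 0,"wy": 0,"wz": 0,"gripper": 4},
    {"x": 0,"y": 0,"z": 0,"wx": 0,"wy": 0,"wz": 0,"gripper": 5},
    {"x": 0,"y": 0,"z": 0,"wx": 0,"wy": 0,"wz": 0,"gripper": 6.2},
    {"x": 0,"y": 0,"z": 0,"wx": 0,"wy": 0,"wz": 0,"gripper": 6.2},
    {"x": 0,"y": 0,"z": -3,"wx": 0,"wy": 0,"wz": 0,"gripper": 6.2},
    {"x": 0,"y": 0,"z": -4,"wx": 0,"wy": 0,"wz": 0,"gripper": 6.2},
    {"x": 0,"y": 0,"z": -4,"wx": 0,"wy": 0,"wz": 0,"gripper": 6.2},
    {"x": 0,"y": 0,"z": 0,"wx": 0,"wy": 0,"wz": 0,"gripper": 6.2},
  ],
)

```text
time_s: 37.45
position: [0.5411, 0.1481, 0.3205]
tool_rot: [[-0.104, -0.995, 0.01], [-0.995, 0.104, 0.001], [-0.002, -0.01, -1.0]]
ft_force: [-0.0, -0.2, -0.6]
grip_width: 0.0621
```

```bash
python3 - <<'E'
from h import *
for n in("wrist","scene","top"):
    d=cam(n); m=cv2.inRange(hsv(d),(22,150,60),(33,255,255))
    for c in cnts(m,40):
        w=plane(d,c[:,0],0.02)[:,:2].astype(np.float32)*1000; (q,rr)=cv2.minEnclosingCircle(w)
        w=plane(d,c[:,0],0.005)[:,:2].astype(np.float32)*1000; (q2,rr)=cv2.minEnclosingCircle(w)
        if q[1]>-400 and q[0]>300: print(n,c[:,0].mean(0).round(),np.round(q),np.round(q2),round(rr))
print(go([.437,-.02,.32]),go([.442,-.065,.315]))
E
```

```text
wrist [578. 334.] [ 412. -104.] [ 400. -117.] 26
wrist [ 99. 315.] [487. 369.] [480. 381.] 26
wrist [543. 303.] [453. -55.] [444. -66.] 35
wrist [134. 282.] [514. 321.] [508. 331.] 36
wrist [323. 242.] [535. 149.] [530. 149.] 40
wrist [290. 126.] [627. 164.] [627. 165.] 34
scene [419. 252.] [629. 160.] [618. 165.] 35
scene [410. 224.] [555. 161.] [542. 165.] 54
scene [483. 207.] [516. 321.] [502. 329.] 36
scene [408. 200.] [490. 163.] [476. 167.] 21
scene [312. 194.] [460. -47.] [445. -47.] 25
scene [490. 187.] [461. 350.] [446. 358.] 20
scene [301. 174.] [396. -66.] [380. -66.] 18
top [342. 320.] [442. -65.] [442. -65.] 30
top [179. 297.] [512. 328.] [513. 331.] 33
(array([17.78,  8.53, -0.51]), 0) (array([ 2.22e+01,  7.57e+00, -1.00e-02]), 0)
```

Emit:
step_arm(
  increments=[
    {"x": 0,"y": 0,"z": 0,"wx": 0,"wy": 0,"wz": 0,"gripper": 6.5},
    {"x": 1.8,"y": 1.6,"z": 0,"wx": 0,"wy": 0,"wz": 0,"gripper": 6.5},
    {"x": 3.7,"y": 1.8,"z": 0,"wx": 0,"wy": 0,"wz": 0,"gripper": 6.5},
    {"x": 3.7,"y": 1.2,"z": 0,"wx": 0,"wy": 0,"wz": 0,"gripper": 6.5},
    {"x": 3.7,"y": 1.0,"z": 0,"wx": 0,"wy": 0,"wz": 0,"gripper": 6.5},
    {"x": 3.7,"y": 1.0,"z": 0,"wx": 0,"wy": 0,"wz": 0,"gripper": 6.5},
    {"x": 3.7,"y": 0.7,"z": 0,"wx": 0,"wy": 0,"wz": 0,"gripper": 6.5},
    {"x": 1.9,"y": 0.25,"z": 0,"wx": 0,"wy": 0,"wz": 0,"gripper": 6.5},
    {"x": 0,"y": 0,"z": 0,"wx": 0,"wy": 0,"wz": 0,"gripper": 6.5},
    {"x": 0,"y": 0,"z": 0,"wx": 0,"wy": 0,"wz": 0,"gripper": 6.5},
  ],
)

```text
time_s: 38.6
position: [0.4424, -0.0649, 0.3148]
tool_rot: [[-0.105, -0.994, -0.001], [-0.994, 0.105, 0.001], [-0.001, 0.001, -1.0]]
ft_force: [0.3, -0.5, 0.5]
grip_width: 0.0652
```

```bash
python3 - <<'E'
from h import *
for n in("wrist","top"):
    d=cam(n); m=cv2.inRange(hsv(d),(22,150,60),(33,255,255))
    for c in cnts(m,40):
        w=plane(d,c[:,0],0.01)[:,:2].astype(np.float32)*1000; (q2,rr)=cv2.minEnclosingCircle(w)
        w=plane(d,c[:,0],0.02)[:,:2].astype(np.float32)*1000; (q,rr)=cv2.minEnclosingCircle(w)
        if q[1]>-400 and q[0]>300: print(n,c[:,0].mean(0).round(),np.round(q),np.round(q2),round(rr))
s=env.observe();print(s["position"],s["tool_rot"][:,2],go([.442,-.065,.1955]))
E
```

```text
wrist [323. 232.] [442. -65.] [439. -64.] 36
wrist [ 19. 158.] [546. 204.] [547. 215.] 26
wrist [ 67. 150.] [540. 146.] [541. 155.] 34
wrist [ 5. 53.] [653. 217.] [658. 228.] 23
wrist [46. 62.] [625. 161.] [629. 170.] 34
top [184. 297.] [512. 325.] [512. 327.] 35
top [254. 284.] [539. 147.] [540. 149.] 33
top [248. 249.] [625. 163.] [627. 164.] 33
[ 0.44256331 -0.06415577  0.31499285] [-8.05467024e-04  5.60902753e-04 -9.99999518e-01] (array([ 0.1 ,  0.04, 11.95]), 0)
```

Emit:
step_arm(
  increments=[
    {"x": 0.05,"y": 0,"z": 3.5,"wx": 0,"wy": 0,"wz": 0,"gripper": 6.5},
    {"x": 0,"y": 0,"z": 4,"wx": 0,"wy": 0,"wz": 0,"gripper": 6.5},
    {"x": 0,"y": 0,"z": 3,"wx": 0,"wy": 0,"wz": 0,"gripper": 6.5},
    {"x": 0,"y": 0,"z": 1.5,"wx": 0,"wy": 0,"wz": 0,"gripper": 6.5},
    {"x": 0,"y": 0,"z": 0,"wx": 0,"wy": 0,"wz": 0,"gripper": 6.5},
    {"x": 0,"y": 0,"z": 0,"wx": 0,"wy": 0,"wz": 0,"gripper": 3},
    {"x": 0,"y": 0,"z": 0,"wx": 0,"wy": 0,"wz": 0,"gripper": 3},
    {"x": 0,"y": 0,"z": 0,"wx": 0,"wy": 0,"wz": 0,"gripper": 3},
    {"x": 0,"y": 0,"z": 0,"wx": 0,"wy": 0,"wz": 0,"gripper": 3},
    {"x": 0,"y": 0,"z": 0,"wx": 0,"wy": 0,"wz": 0,"gripper": 3},
    {"x": 0,"y": 0,"z": 0,"wx": 0,"wy": 0,"wz": 0,"gripper": 3},
  ],
  newtons=45,
)

```text
time_s: 39.8
position: [0.4426, -0.0653, 0.1964]
tool_rot: [[-0.104, -0.995, 0.002], [-0.995, 0.104, -0.001], [0.0, -0.002, -1.0]]
ft_force: [-0.0, 3.2, 7.3]
grip_width: 0.037
```

Emit:
step_arm(
  increments=[
    {"x": 0,"y": 0,"z": -2,"wx": 0,"wy": 0,"wz": 0,"gripper": 3},
    {"x": 0,"y": 0,"z": -4,"wx": 0,"wy": 0,"wz": 0,"gripper": 3},
    {"x": 0,"y": 0,"z": -4,"wx": 0,"wy": 0,"wz": 0,"gripper": 3},
    {"x": 0,"y": 0,"z": -4,"wx": 0,"wy": 0,"wz": 0,"gripper": 3},
    {"x": -2,"y": 0.1,"z": -1,"wx": 0,"wy": 0,"wz": 0,"gripper": 3},
    {"x": -3.8,"y": 0.2,"z": 0,"wx": 0,"wy": 0,"wz": 0,"gripper": 3},
    {"x": -3.8,"y": 0.2,"z": 0,"wx": 0,"wy": 0,"wz": 0,"gripper": 3},
    {"x": -3.8,"y": -0.5,"z": 0,"wx": 0,"wy": 0,"wz": 0,"gripper": 3},
    {"x": -3.8,"y": -1,"z": 0,"wx": 0,"wy": 0,"wz": 0,"gripper": 3},
    {"x": -3.8,"y": -1,"z": 0,"wx": 0,"wy": 0,"wz": 0,"gripper": 3},
    {"x": -3.8,"y": -1,"z": 0,"wx": 0,"wy": 0,"wz": 0,"gripper": 3},
    {"x": -3.8,"y": -1,"z": 0,"wx": 0,"wy": 0,"wz": 0,"gripper": 3},
    {"x": -2.1,"y": -1.04,"z": 0,"wx": 0,"wy": 0,"wz": 0,"gripper": 3},
    {"x": 0,"y": 0,"z": 0,"wx": 0,"wy": 0,"wz": 0,"gripper": 3},
    {"x": 0,"y": 0,"z": 0,"wx": 0,"wy": 0,"wz": 0,"gripper": 3},
    {"x": 0,"y": 0,"z": 0,"wx": 0,"wy": 0,"wz": 0,"gripper": 3},
  ],
)

```text
time_s: 41.4
position: [0.524, 0.2338, 0.3456]
tool_rot: [[-0.105, -0.994, -0.0], [-0.994, 0.105, -0.0], [0.0, 0.0, -1.0]]
ft_force: [0.4, -0.2, -1.5]
grip_width: 0.0369
```

```bash
python3 - <<'E'
from h import *
d=cam("wrist"); s=env.observe(); print(s["position"],s["tool_rot"][:,2],s["grip_width"])
zf=s["position"][2]-.1964
m=cv2.inRange(hsv(d),(22,150,60),(33,255,255))
c=max(cnts(m),key=cv2.contourArea)[:,0]; far=c[c[:,1].argmin()]; P=lambda p,z: plane(d,[p],z)[0]*1000
print(far,P(far,zf+.01),"L",P(c[c[:,0].argmin()],zf+.01),"R",P(c[c[:,0].argmax()],zf+.01))
print(go([.5253,.2348,.2065]))
E
```

```text
[0.52409613 0.2337286  0.34564509] [-1.48775505e-04 -1.85170845e-04 -9.99999972e-01] 0.03700278845670778
[316 317] [515.65943777 237.94076475 159.24509215] L [495.58395587 264.87540721 159.24509215] R [480.62494614 209.82850559 159.24509215]
(array([-0.12, -0.11, 13.91]), 0)
```

Emit:
step_arm(
  increments=[
    {"x": -0.12,"y": -0.17,"z": 2.5,"wx": 0,"wy": 0,"wz": 0,"gripper": 3},
    {"x": 0,"y": 0,"z": 3.5,"wx": 0,"wy": 0,"wz": 0,"gripper": 3},
    {"x": 0,"y": 0,"z": 3.0,"wx": 0,"wy": 0,"wz": 0,"gripper": 3},
    {"x": 0,"y": 0,"z": 1.5,"wx": 0,"wy": 0,"wz": 0,"gripper": 3},
    {"x": 0,"y": 0,"z": 1,"wx": 0,"wy": 0,"wz": 0,"gripper": 3},
    {"x": 0,"y": 0,"z": 1,"wx": 0,"wy": 0,"wz": 0,"gripper": 3},
    {"x": 0,"y": 0,"z": 0.8,"wx": 0,"wy": 0,"wz": 0,"gripper": 3},
    {"x": 0,"y": 0,"z": 0.4,"wx": 0,"wy": 0,"wz": 0,"gripper": 3},
    {"x": 0,"y": 0,"z": 0.1,"wx": 0,"wy": 0,"wz": 0,"gripper": 3},
    {"x": 0,"y": 0,"z": 0,"wx": 0,"wy": 0,"wz": 0,"gripper": 3},
    {"x": 0,"y": 0,"z": 0,"wx": 0,"wy": 0,"wz": 0,"gripper": 3},
  ],
)

```text
time_s: 42.55
position: [0.5263, 0.2357, 0.2078]
tool_rot: [[-0.104, -0.995, 0.001], [-0.995, 0.104, 0.0], [-0.0, -0.001, -1.0]]
ft_force: [-0.1, 0.4, -1.2]
grip_width: 0.0369
```

Emit:
step_arm(
  increments=[
    {"x": 0,"y": 0,"z": 0.1,"wx": 0,"wy": 0,"wz": 0,"gripper": 3},
    {"x": 0,"y": 0,"z": 0.05,"wx": 0,"wy": 0,"wz": 0,"gripper": 3},
    {"x": 0,"y": 0,"z": 0,"wx": 0,"wy": 0,"wz": 0,"gripper": 3},
    {"x": 0,"y": 0,"z": 0,"wx": 0,"wy": 0,"wz": 0,"gripper": 4},
    {"x": 0,"y": 0,"z": 0,"wx": 0,"wy": 0,"wz": 0,"gripper": 5},
    {"x": 0,"y": 0,"z": 0,"wx": 0,"wy": 0,"wz": 0,"gripper": 6},
    {"x": 0,"y": 0,"z": 0,"wx": 0,"wy": 0,"wz": 0,"gripper": 6},
    {"x": 0,"y": 0,"z": -3,"wx": 0,"wy": 0,"wz": 0,"gripper": 6},
    {"x": 0,"y": 0,"z": -4,"wx": 0,"wy": 0,"wz": 0,"gripper": 6},
    {"x": 0,"y": 0,"z": -4,"wx": 0,"wy": 0,"wz": 0,"gripper": 6},
    {"x": 0,"y": 3,"z": -2,"wx": 0,"wy": 0,"wz": 0,"gripper": 6},
    {"x": 0,"y": 4,"z": 0,"wx": 0,"wy": 0,"wz": 0,"gripper": 6},
    {"x": 0,"y": 4,"z": 0,"wx": 0,"wy": 0,"wz": 0,"gripper": 6},
    {"x": 0,"y": 4,"z": 0,"wx": 0,"wy": 0,"wz": 0,"gripper": 6},
    {"x": 0,"y": 2,"z": 0,"wx": 0,"wy": 0,"wz": 0,"gripper": 6},
    {"x": 0,"y": 0,"z": 0,"wx": 0,"wy": 0,"wz": 0,"gripper": 6},
    {"x": 0,"y": 0,"z": 0,"wx": 0,"wy": 0,"wz": 0,"gripper": 6},
  ],
)

```text
time_s: 44.25
position: [0.3576, 0.2534, 0.3362]
tool_rot: [[-0.104, -0.995, 0.001], [-0.995, 0.104, 0.0], [-0.0, -0.001, -1.0]]
ft_force: [0.6, 0.1, 0.2]
grip_width: 0.0601
```

```bash
python3 - <<'E'
from h import *
ims={}
for n in("scene","top"):
    d=cam(n); ims[n]=d["color"]; m=cv2.inRange(hsv(d),(22,150,60),(33,255,255))
    for c in cnts(m,40):
        w=plane(d,c[:,0],0.02)[:,:2].astype(np.float32)*1000; (q,rr)=cv2.minEnclosingCircle(w)
        if q[1]>-600 and q[0]>300: print(n,c[:,0].mean(0).round(),np.round(q),round(rr))
a=cv2.resize(ims["scene"][130:330,230:550],(800,500)); cv2.imwrite("pics/f1.png",a); cv2.imwrite("pics/f2.png",ims["top"])
E
```

```text
scene [419. 252.] [629. 160.] 34
scene [410. 224.] [555. 160.] 53
scene [444. 214.] [530. 233.] 35
scene [483. 207.] [516. 321.] 36
scene [409. 200.] [490. 164.] 21
scene [450. 193.] [475. 257.] 21
scene [490. 187.] [460. 350.] 20
top [183. 297.] [513. 325.] 35
top [219. 290.] [526. 235.] 33
top [254. 283.] [539. 148.] 33
top [248. 249.] [625. 163.] 33
```

View pics/f1.png

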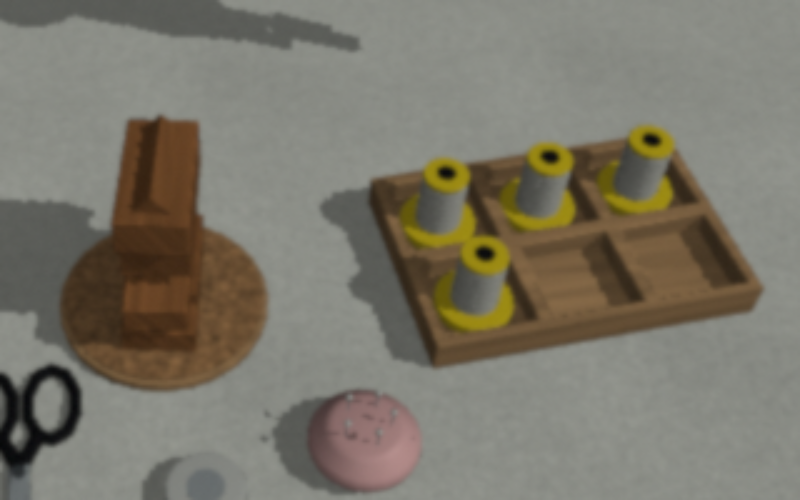

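View pics/f2.png

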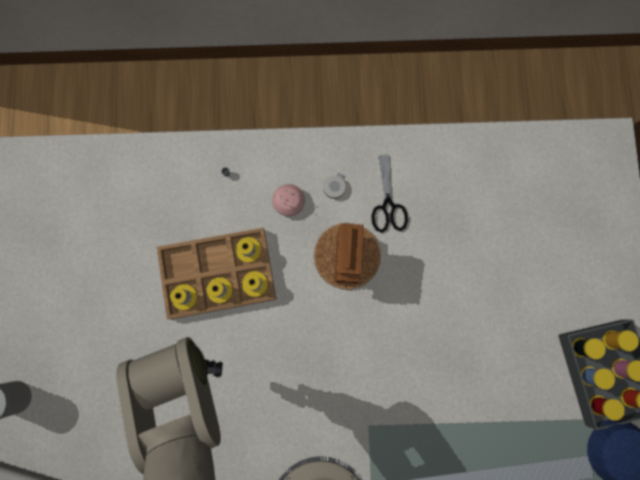

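```bash
python3 -c "
from rig import env
env.close_job(); print(env.observe()['time_s'])"
```

```text
the job is handed in; nothing more can be done
the job is handed in; nothing more can be done
```

All four weights are stacked on the stand, and both spare spools from the table stand in their own rack cells. I handed the job in at about 44 s of the 210 s.

- **Tower:** from the bottom up it is weight_a, weight_c, weight_b, weight_d. I felt each balance point from the joint 5 torque while carrying it, and it came out at about +16, +12, +10 and −5 mm along x. For weight_a and weight_c the wrist torque agreed to within a few mm. For weight_b and weight_d it was too noisy to confirm, and for weight_d even the sign differed.
- **Spools:** no third spare was visible on the table. The last top view puts the two spool feet at (539, 148) and (526, 235) mm, within about 1 mm of the cell centres. In the scene view the second one reads within about 4 mm; the first ran into another spool there, so it gave no clean reading. Both look fully down and upright.
- **Not touched:** the stock spools, pincushion, tape measure and shears look unmoved in the final views.
- **Not ideal:** weight_d follows weight_b's sloped top, so it leans about 3.4°. I saw no way round this, because nothing can rest on weight_d's ridge and so something has to sit on weight_b. Weight_b's middle is also about 13 mm off the stand centre, chosen so that it balances.

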